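Run in a rebuilt scooter damper on the crank rig

TASK

Run in the rebuilt scooter damper on the crank rig: draw the green-handled lock bolt right out, take the black crank knob and crank exactly two full turns counter-clockwise (seen from above) at a calm, even pace of roughly eight seconds a turn. Push steadily through the heavy stretch of each turn and hold the crank back after it, so that the spring never snatches it forward or flings it backward, and never wrench the sprung knob in or out along its arm, not even while taking hold of it (keep that side force light). Finish with the crank back over its yellow park mark, push the lock bolt fully home so that the crank is locked again, let go, and leave the other things on the table where they are.

Things in the scene. Friction and masses are not known exactly. Their poses are not given: they have to be found in the camera images.
- rig: The run-in rig, fixed to the table: aluminium base plate 400 x 250 x 12 mm (x -95 to 305, y -150 to 100 mm) carrying crank, damper and lock bolt. Origin: on the table surface under the vertical crank axis; x points from the axis along the damper, z up. The red crank arm, 26 mm wide, reaches 95 mm from the axis, its top 74 mm above the table; parked it points along -x.
- axis (a point): Point on the crank axis 108 mm above the table, mid-height of the knob. The knob: black, upright, round, 26 mm in diameter, 80 to 137 mm above the table, turning freely on its spindle (a grip need not turn with the crank). The spindle is clamped in the arm's slot 45 to 75 mm from the axis, different each time and not measured: find it by sight or by feel before gripping hard.
- crank (a joint): Crank angle, rad, counted on through whole turns: 0 = parked at the start, positive = counter-clockwise from above, 12.566 = parked after two turns. The push needed at the knob peaks at 10 to 20 N about 2.1 rad past the mark, is nil at half a turn; then the spring drives the crank on as hard, most at 4.2 rad. Over 4 rad/s forward or 2.5 rad/s backward counts as snatched or flung.
- park_mark (a point): Yellow mark, 30 x 8 mm, on the base plate 80 mm from the crank axis towards the rig's -x; the point is on its top face. The arm lies over it when parked. Let go in mid-turn, the crank is flung round at once by the spring; within about 0.25 rad of the park angle friction keeps it where it is left.
- spindle (a joint): Side give of the knob's spring-mounted spindle along the crank arm, m: 0 = unloaded, positive = pulled outward, away from the crank axis. It yields 1 mm per 2.5 N and bottoms at 7 mm; more than 2.5 mm (6 N) either way counts as wrenched. Readings are noisy by about 0.7 mm.
- bolt_post (a point): Point on the axis of the lock bolt's upright green handle post, 80 mm above the table. The post is round, 14 mm in diameter, from 33 to 95 mm above the table. Home, it stands 117 mm from the crank axis in the rig's -y direction, and it moves with the bolt. The point's axes are parallel to the rig's.
- bolt (a joint): Travel of the lock bolt, m: 0 = home, its round tip between two lugs on the crank disc, locking the crank; 0.018 = fully drawn (end stop), moving to the rig's -y. 3 N of friction; it stays where left. Readings noisy by 0.7 mm. The tip has about 1.5 mm play each side: it fits within 0.04 rad of park; to 0.1 rad off it pushes a released crank straight.
- guide (a point): Centre of the top face, 45 mm above the table, of the grey block (44 mm along x, 40 mm along y) that guides the steel bolt, 9 mm thick, between the post and the crank.
- damper (a point): Centre of the damper's yellow coil spring, 48 mm above the table, 120 mm from the crank axis. Spring and grey damper body lie along the rig's x axis, at most 74 mm high and 52 mm wide, with a blue end bracket 300 mm from the axis.
- nut: Bystander: a brass nut, 30 mm across and 12 mm high, lying loose on the rig's plate beside the damper. Origin: centre of its underside.
- mug: Bystander: a white mug, 80 mm across and 95 mm high, handle to its +y. Origin: centre of its underside.
- spray: Bystander: a blue can with a white cap, 52 mm across and 150 mm high. Origin: centre of its underside.
- screwdriver: Bystander: a screwdriver with a red handle, lying along its x axis. Origin: at its underside, near the middle.
- wrench: Bystander: a double-ended steel wrench, 200 mm long, lying along its x axis. Origin: at its underside, near the middle.
- meter: Bystander: a yellow test meter, 140 x 75 x 35 mm, lying flat. Origin: centre of its underside.
- torch: Bystander: a black torch, 145 mm long and 44 mm thick at the head, lying along its x axis. Origin: at its underside, near the middle.

How it is judged:
On the way, in this order (a step that is already met when the one before it is completed fails the run):
1. the lock bolt is drawn out (value of joint bolt above 0.014 m), for 0.1 s.
2. the crank is turned counter-clockwise through its first heavy stretch and one full turn (value of joint crank between 6.1 and 7.5 rad).
3. the crank is turned through its second heavy stretch and round to the park mark (value of joint crank above 12.3 rad), for 0.1 s.
At the end, for the whole second after the job is handed in: The crank stands exactly two turns on from its start (12.566 rad, within 0.08 rad) and the lock bolt is home (less than 4 mm of travel left), everything released (value of joint crank between 12.486 and 12.646 rad and value of joint bolt below 0.004 m); the robot touches nothing.
It fails at once if the crank is snatched forward by the spring or cranked too fast (over 4 rad/s) (velocity of joint crank above 4 rad/s).
It fails at once if the crank is flung backward (over 2.5 rad/s) (velocity of joint crank below -2.5 rad/s).
It fails at once if the knob is wrenched along its arm (spindle give over 2.5 mm, 6 N) (value of joint spindle above 0.0025 m or value of joint spindle below -0.0025 m).
It fails at once if a bystander is moved more than 30 mm (distance of any of nut, mug, spray, screwdriver, wrench, meter, torch from where it was at the start of the episode above 0.03 m).
It also fails if it takes over 72 s, if anything falls off the work surface, if the arm or the gripper's body presses on something with over 40 N, if the wrist force passes 120 N, or if a joint passes its speed limit or range.

ROBOT

A 7-joint arm with a two-finger parallel gripper is mounted at the origin on the work surface. World frame = base frame: x ahead of the robot, y to its left, z up, the work surface at z = 0. Lengths are in m, angles in rad, forces in N, time in s.
With the tool pointing down it reaches from about 0.425 to 0.925 m from the base axis. Payload 6.8 kg.
Tool frame: the origin (TCP) lies between the finger pads; the fingertips stand finger_overhang ahead of it and the grasp point (between the pads) lies 6 mm ahead of it (finger_overhang is the distance from the TCP to the fingertips, in m); z points along the fingers, y is the line along which they close (so a half turn about z gives the same grasp; the last joint's range is limited). The gripper opens to 85 mm and grips with 20 to 120 N. Pads are 22 mm wide; open, the fingers measure 114 mm over their backs; the gripper's body (76 mm by 85 mm) begins 54 mm behind the grasp point. The pads swing forward as they close: fully open they stand 13 mm farther back than shut.
Start: joints at [1.214, 0.477, 0.022, 1.555, -0.011, 1.109, -0.083], TCP at [0.166, -0.654, 0.235] pointing down, gripper open.
Joint ranges: [-2.96, 2.96], [-0.34, 2.1], [-1.41, 1.46], [0.24, 2.44], [-1.37, 4.51], [0.17, 1.92], [-2.96, 2.96]. Speed limits (rad/s): [2.39, 2.39, 3.14, 3.14, 3.14, 3.14, 3.14].

INTERFACE

Orientations are given as a unit quaternion [w, x, y, z].
In Python, from station import * gives the robot as it stands.
- The arm moves only by the tool drive_tool, never from a script. Its argument "increments" is a list of rows, each an object of numbers: "claw": the finger opening in m, from 0 to 0.0854; "dx", "dy", "dz": the shift along the tool's x, y, z in m; "wx", "wy", "wz": the turn, a rotation vector about the tool's x, y, z in degrees. A call has 1 to 20 rows; each row shifts and turns the commanded pose from where the row before left it, along the tool's axes as they then stand; what a row does not reach is not made up. A row lasts 1/8 s, in which the tool goes at most 62.5 mm and 10.7 degrees, less where a joint would pass 70% of its speed; a pose out of reach is approached as far as the arm can. A call with a gripper value outside its range is refused whole. The fingers move at their own pace and stop on an object; "newtons" is the grip in N (left out, the last holds). Time passes only in rows, so rows that do not move let the fingers close. It gives the time, the measured TCP pose, the force, the opening and the grip force at its end, in the units of the state.
- get_obs(): the state, without advancing time (a new reading comes with each control period).
- read_camera(name): name is "scene" or "top" or "wrist"; returns (picture, depth): 480x640x3 uint8, red, green, blue; 480x640 float32, m along the optical axis (not along the pixel's ray), 0 where there is no reading.
- calibration(name): a dict with "intrinsics" (3x3 intrinsics, pixels), "R" (3x3) and "t" (3): a world point X has camera coordinates R X + t; the wrist camera has in their place "mount" (4x4, takes a point from camera to tool coordinates, whose origin is the TCP and whose axes are the flange's). Camera axes: x right, y down, z forward; pixel columns grow to the right and rows downward; lengths in m; the calibration is good to about 2 mm. A picture is of the moment at which its call begins: read the wrist's pose just before it. calibration takes no time and is no camera call.
- hand_in(): hands the job in; it is judged then, once.
The state is a dict: "t": time; "q": joint angles; "joint_vel": joint speeds; "joint_torque": joint torques, N m; "eef_pos": TCP position; "tool_rot": TCP orientation; "contact_force": force on the tool from outside, world axes, zero at the start; "torque": the same for the moment, N m; "gripper_width": opening from 0.0 (shut) to 1.0 (fully open); "grasp_force": force on a finger pad.
Only numpy, scipy, OpenCV 4.12 (cv2) and the standard library are available. Lean on these libraries where they do the work, as an engineer would, in place of code of your own. Each camera call takes 0.05 s, during which the arm holds its last target. There are 200 camera calls.

## Working session

There is one attempt and no reset: what is moved stays moved. The work goes in short steps, Python scripts to look and compute and a tool call to move; the robot and the scene stay as the last step left them, time stands still between calls to the robot, and variables do not carry over. Pictures are saved under pics/ and viewed, at most 10 in all, crops included, and the job is handed in when it is done.

Besides the shell and the picture viewer there is one more tool, called after "Emit:" as name([rows], argument=value, ...), one row to a line, values as JSON. drive_tool: Moves the arm, as the interface text tells. Its arguments: {"type":"object","properties":{"increments":{"type":"array","items":{"type":"object","properties":{"claw":{"type":"number"},"dx":{"type":"number"},"dy":{"type":"number"},"dz":{"type":"number"},"wx":{"type":"number"},"wy":{"type":"number"},"wz":{"type":"number"}}}},"newtons":{"type":"number"}},"required":["increments"]}

```bash
ls; mkdir -p pics
python3 - <<'E'
from station import *
import cv2
o=get_obs(); print(o)
for n in ["top","scene"]:
    p,d=read_camera(n); cv2.imwrite(f"pics/{n}0.png",p[:,:,::-1]); c=calibration(n); print(n,c)
print(calibration("wrist"))
try: print(finger_overhang)
except Exception as e: print(e)
E
```

```text
pics
{'t': 0.0, 'q': array([ 1.21387453,  0.47780509,  0.02230876,  1.55647162, -0.01150956,
        1.10931962, -0.08309159]), 'joint_vel': array([ 9.79836429e-04,  3.43978375e-04, -6.46187762e-04, -9.56165641e-04,
       -3.10838132e-05, -8.66018733e-04,  3.99806970e-04]), 'joint_torque': array([ 4.17069832e-04, -5.96444929e+01,  1.60814691e+00, -2.81193513e+01,
        1.24909295e-02,  9.39056132e-03,  1.16938885e-06]), 'eef_pos': array([ 0.16608348, -0.65362383,  0.23351327]), 'tool_rot': array([-9.21711025e-04,  9.92267213e-01,  1.24116472e-01, -1.74484724e-04]), 'contact_force': array([-0.23978763, -0.15382788, -0.15289074]), 'torque': array([-0.00115503,  0.02624879,  0.04949807]), 'grasp_force': 0.0, 'gripper_width': 1.0003672749406352}
top {'intrinsics': array([[534.77137334,   0.        , 322.98625089],
       [  0.        , 534.77137334, 238.43056834],
       [  0.        ,   0.        ,   1.        ]]), 'R': array([[-0.00196993, -0.99994215, -0.01057427],
       [-0.9942687 ,  0.00308884, -0.10686535],
       [ 0.10689183,  0.01030314, -0.99421727]]), 't': array([0.002269
[... 236 characters left out ...]
5092684,  0.00212697],
       [ 0.68341579, -0.2208105 , -0.69583445],
       [-0.661218  ,  0.2167507 , -0.71819906]]), 't': array([-0.16998879, -0.33083058,  1.5077003 ])}
{'intrinsics': array([[405.43294233,   0.        , 322.57111309],
       [  0.        , 405.43294233, 239.58581014],
       [  0.        ,   0.        ,   1.        ]]), 'mount': array([[-4.39594012e-04, -9.56834265e-01, -2.90633784e-01,
         7.34446314e-02],
       [ 9.99999061e-01, -7.97849832e-04,  1.11417349e-03,
         3.77229755e-04],
       [-1.29796149e-03, -2.90633021e-01,  9.56833717e-01,
        -1.39614448e-01],
       [ 0.00000000e+00,  0.00000000e+00,  0.00000000e+00,
         1.00000000e+00]])}
0.025
```

View pics/top0.png

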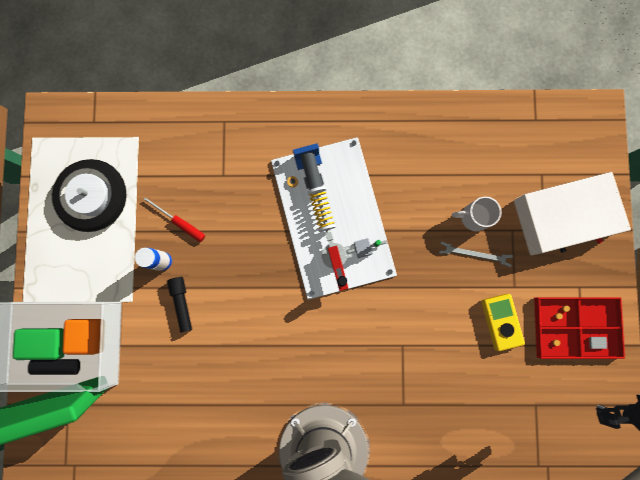

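View pics/scene0.png

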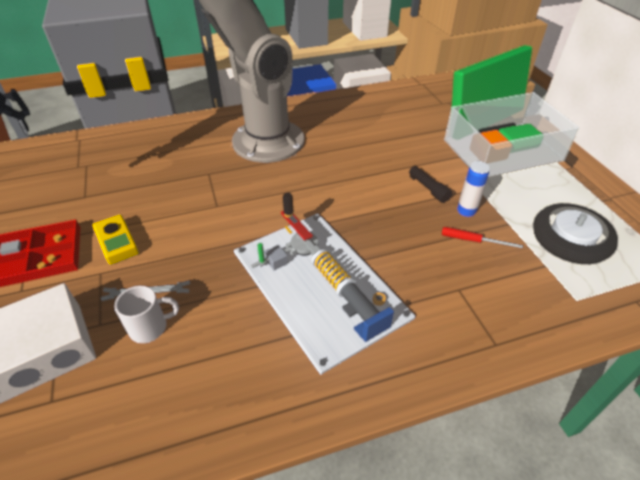

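The top view shows the rig plate with corners about (272,160), (356,140), (396,275), (310,298). The crank knob is near (342,281) and the green post near (380,243). I'll enlarge that area next.

Run:
```python
import cv2
p=cv2.imread("pics/top0.png")[125:305,260:410]
cv2.imwrite("pics/crop1.png",cv2.resize(p[:,:],None,fx=5,fy=3.3333,interpolation=cv2.INTER_CUBIC))
```

```text
(no output)
```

View pics/crop1.png

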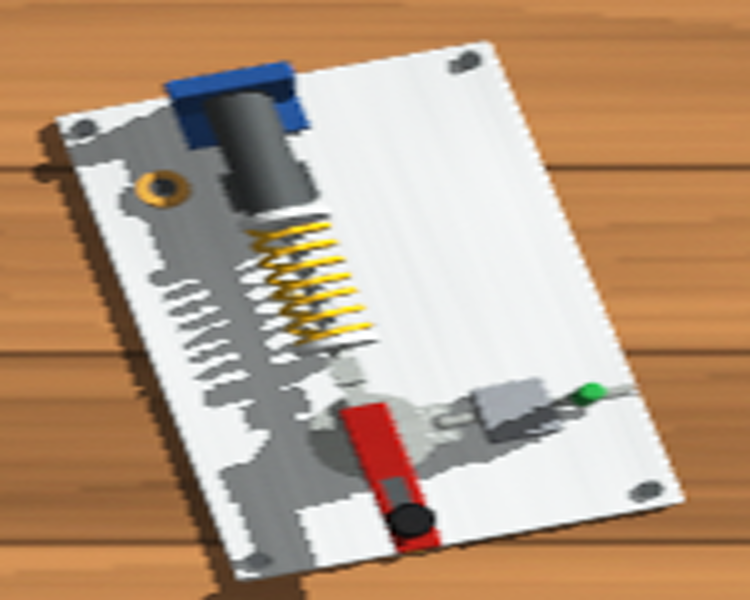

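Crop (scaled ×5, ×3.33) pixel positions:
- Plate corners: TL (57,118), TR (492,42), BR (685,500), BL (237,580)
- Post top: (592,392)
- Knob top: (411,519)

Next I'll fit the rig pose to these.

```bash
cat > h.py <<'E'
from station import *
import numpy as np, cv2
from scipy.spatial.transform import Rotation as Ro
def plane(cam,uv,z,pose=None):
    c=calibration(cam); K=c["intrinsics"]
    if cam=="wrist":
        p,q=pose; T=np.eye(4); T[:3,:3]=Ro.from_quat(np.r_[q[1:],q[0]]).as_matrix(); T[:3,3]=p
        M=T@c["mount"]; R=M[:3,:3]; o=M[:3,3]
    else: R=c["R"].T; o=-R@c["t"]
    d=R@np.linalg.solve(K,[uv[0],uv[1],1.]); return o+d*(z-o[2])/d[2]
def fit(rig,world):
    a=np.array(rig);b=np.array(world);a0=a.mean(0);b0=b.mean(0);A=a-a0;B=b-b0
    th=np.arctan2((A[:,0]*B[:,1]-A[:,1]*B[:,0]).sum(),(A*B).sum())
    R=np.array([[np.cos(th),-np.sin(th)],[np.sin(th),np.cos(th)]]);t=b0-R@a0
    return th,t,a@R.T+t-b
E
python3 - <<'E'
from h import *
f=lambda u,v:((u/5+260)-.4,(v/3.3333+125)-.35)
pts=[((57,118),.012,(.305,.1)),((492,42),.012,(.305,-.15)),((685,500),.012,(-.095,-.15)),((237,580),.012,(-.095,.1)),((592,392),.095,(0,-.117))]
w=[plane("top",f(*p),z)[:2] for p,z,_ in pts]
th,t,e=fit([r for *_,r in pts],w); print(th,np.degrees(th),t,e)
k=plane("top",f(411,519),.137)[:2]; R=np.array([[np.cos(th),-np.sin(th)],[np.sin(th),np.cos(th)]])
print(k,R.T@(k-t)); print("post",R@[0,-.117]+t)
E
```

```text
0.25693449535395724 14.721262195105409 [ 0.50825536 -0.02867192] [[ 2.21965792e-03  6.76109099e-04]
 [ 2.04764513e-03  7.13083743e-04]
 [-2.78526703e-03 -2.56916100e-05]
 [-2.27527271e-03 -5.72285495e-04]
 [ 7.93236695e-04 -7.91215736e-04]]
[ 0.43863897 -0.04654162] [-0.07187212  0.0004076 ]
post [ 0.53798703 -0.14183122]
```

Emit:
drive_tool([
  {"dx": 0.02,"dy": -0.021,"dz": -0.002},
  {"dx": 0.033,"dy": -0.0355,"dz": -0.002},
  {"dx": 0.033,"dy": -0.0355,"dz": -0.002},
  {"dx": 0.033,"dy": -0.0355,"dz": -0.002},
  {"dx": 0.033,"dy": -0.0355,"dz": -0.002},
  {"dx": 0.033,"dy": -0.0355,"dz": -0.002},
  {"dx": 0.033,"dy": -0.0355,"dz": -0.002},
  {"dx": 0.033,"dy": -0.0355,"dz": -0.002},
  {"dx": 0.033,"dy": -0.0355,"dz": -0.002},
  {"dx": 0.033,"dy": -0.0355,"dz": -0.002},
  {"dx": 0.033,"dy": -0.0355,"dz": -0.002},
  {"dx": 0.033,"dy": -0.0355,"dz": -0.002},
  {"dx": 0.033,"dy": -0.0355},
  {"dx": 0.033,"dy": -0.0355},
  {"dx": 0.013,"dy": -0.0145,"wz": 0.5},
  {},
  {},
])

```text
schema error: expected keys claw, dx, dy, dz, wx, wy, wz
```

Run:
```python
from h import *
o=get_obs(); print(o["eef_pos"],o["tool_rot"],o["contact_force"])
p,d=read_camera("wrist"); np.save("w1.npy",d); np.savez("w1pose",p=o["eef_pos"],q=o["tool_rot"]); cv2.imwrite("pics/w1.png",p[:,:,::-1])
```

```text
[ 0.16609211 -0.65370363  0.23361718] [-8.11529364e-04  9.92270136e-01  1.24093884e-01 -1.60318627e-04] [ 0.07616205  0.01233317 -0.19662778]
```

View pics/w1.png

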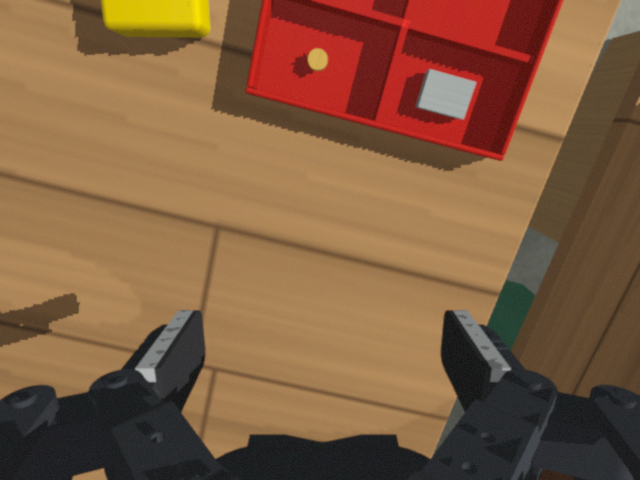

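The move was refused because every key is required in each row. The picture only shows the red tray at the start pose. I'll resend with all keys filled in.

Emit:
drive_tool([
  {"claw": 0.0854,"dx": 0.02,"dy": -0.021,"dz": -0.002,"wx": 0,"wy": 0,"wz": 0},
  {"claw": 0.0854,"dx": 0.033,"dy": -0.0355,"dz": -0.002,"wx": 0,"wy": 0,"wz": 0},
  {"claw": 0.0854,"dx": 0.033,"dy": -0.0355,"dz": -0.002,"wx": 0,"wy": 0,"wz": 0},
  {"claw": 0.0854,"dx": 0.033,"dy": -0.0355,"dz": -0.002,"wx": 0,"wy": 0,"wz": 0},
  {"claw": 0.0854,"dx": 0.033,"dy": -0.0355,"dz": -0.002,"wx": 0,"wy": 0,"wz": 0},
  {"claw": 0.0854,"dx": 0.033,"dy": -0.0355,"dz": -0.002,"wx": 0,"wy": 0,"wz": 0},
  {"claw": 0.0854,"dx": 0.033,"dy": -0.0355,"dz": -0.002,"wx": 0,"wy": 0,"wz": 0},
  {"claw": 0.0854,"dx": 0.033,"dy": -0.0355,"dz": -0.002,"wx": 0,"wy": 0,"wz": 0},
  {"claw": 0.0854,"dx": 0.033,"dy": -0.0355,"dz": -0.002,"wx": 0,"wy": 0,"wz": 0},
  {"claw": 0.0854,"dx": 0.033,"dy": -0.0355,"dz": -0.002,"wx": 0,"wy": 0,"wz": 0},
  {"claw": 0.0854,"dx": 0.033,"dy": -0.0355,"dz": -0.002,"wx": 0,"wy": 0,"wz": 0},
  {"claw": 0.0854,"dx": 0.033,"dy": -0.0355,"dz": -0.002,"wx": 0,"wy": 0,"wz": 0},
  {"claw": 0.0854,"dx": 0.033,"dy": -0.0355,"dz": -0.002,"wx": 0,"wy": 0,"wz": 0},
  {"claw": 0.0854,"dx": 0.033,"dy": -0.0355,"dz": -0.002,"wx": 0,"wy": 0,"wz": 0},
  {"claw": 0.0854,"dx": 0.013,"dy": -0.0145,"dz": 0,"wx": 0,"wy": 0,"wz": 0.5},
  {"claw": 0.0854,"dx": 0,"dy": 0,"dz": 0,"wx": 0,"wy": 0,"wz": 0},
  {"claw": 0.0854,"dx": 0,"dy": 0,"dz": 0,"wx": 0,"wy": 0,"wz": 0},
])

```text
t: 2.28
eef_pos: [0.491, -0.0601, 0.2622]
tool_rot: [0.0, 0.993, 0.119, -0.0]
contact_force: [-0.4, -0.1, -0.3]
gripper_width: 0.997
grasp_force: 0.0
```

Run:
```python
from h import *
o=get_obs(); print(o["t"],o["eef_pos"],o["tool_rot"],o["contact_force"])
p,d=read_camera("wrist"); np.save("w1.npy",d); np.savez("w1pose",p=o["eef_pos"],q=o["tool_rot"]); cv2.imwrite("pics/w2.png",p[:,:,::-1])
```

```text
2.275 [ 0.49098588 -0.0600588   0.26223324] [ 2.52187316e-04  9.92879936e-01  1.19118244e-01 -4.61283004e-04] [-0.40340624 -0.12757961 -0.29764873]
```

View pics/w2.png

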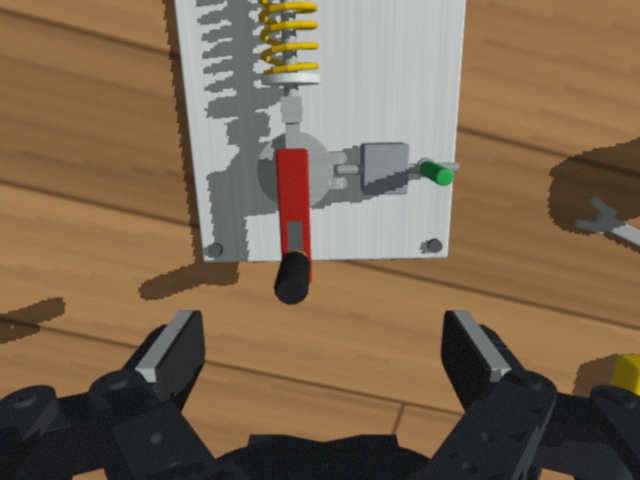

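The wrist view shows the knob top near (292,288), the post top near (443,177), the plate corners near (204,262) and (448,257), and the arm's inner end near (293,149). I'll enlarge it for exact values.

Run:
```python
import cv2
p=cv2.imread("pics/w2.png")[130:310,195:465]
cv2.imwrite("pics/crop2.png",cv2.resize(p,(800,533),interpolation=cv2.INTER_CUBIC))
```

```text
(no output)
```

View pics/crop2.png

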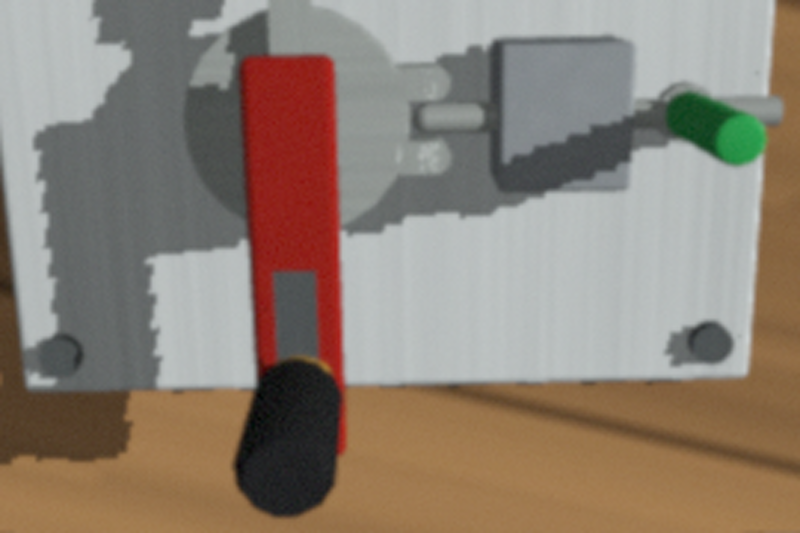

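Crop (×2.963) pixel positions:
- Knob top: (285,467)
- Post top: (739,139)
- Plate corners: (27,390), (748,376)
- Arm end's right corner: (345,452)

Run:
```python
from h import *
z=np.load("w1pose.npz"); pose=(z["p"],z["q"])
f=lambda u,v:(u/2.963+195-.33,v/2.963+130-.33)
P=lambda u,v,zz: plane("wrist",f(u,v),zz,pose)[:2]
pts=[((27,390),.012,(-.095,.1)),((748,376),.012,(-.095,-.15)),((739,139),.095,(0,-.117)),((345,452),.074,(-.095,-.013))]
w=[P(*p,zz) for p,zz,_ in pts]
th,t,e=fit([r for *_,r in pts],w); print(np.degrees(th),t,(e*1000).round(1))
R=np.array([[np.cos(th),-np.sin(th)],[np.sin(th),np.cos(th)]])
k=P(285,467,.137);print("knob",k,R.T@(k-t)); print("post",w[2],R@[0,-.117]+t)
g=P(567,113,.045);print("guide rig",R.T@(g-t))
for uv in [(243,58),(333,57)]: print("arm",R.T@(P(*uv,.074)-t))
```

```text
14.744693682382138 [ 0.513206   -0.03036328] [[-0.3  1.4]
 [-0.1 -0.4]
 [ 1.2 -0.5]
 [-0.8 -0.6]]
knob [ 0.44465056 -0.04897569] [-0.07103497 -0.00055128]
post [ 0.54181889 -0.14303388] [ 0.54298395 -0.14351041]
guide rig [ 0.00020757 -0.07993216]
arm [0.02004868 0.01147298]
arm [ 0.01985074 -0.01256379]
```

Emit:
drive_tool([
  {"claw": 0.06,"dx": 0,"dy": 0,"dz": 0.0,"wx": 0,"wy": 0,"wz": -1.05},
  {"claw": 0.06,"dx": 0.0071,"dy": 0.0233,"dz": 0.01,"wx": 0,"wy": 0,"wz": 0},
  {"claw": 0.06,"dx": 0.0071,"dy": 0.0233,"dz": 0.02,"wx": 0,"wy": 0,"wz": 0},
  {"claw": 0.06,"dx": 0.007,"dy": 0.0233,"dz": 0.025,"wx": 0,"wy": 0,"wz": 0},
  {"claw": 0.06,"dx": 0.007,"dy": 0.0233,"dz": 0.03,"wx": 0,"wy": 0,"wz": 0},
  {"claw": 0.06,"dx": 0,"dy": 0,"dz": 0.03,"wx": 0,"wy": 0,"wz": 0},
  {"claw": 0.06,"dx": 0,"dy": 0,"dz": 0.03,"wx": 0,"wy": 0,"wz": 0},
  {"claw": 0.06,"dx": 0,"dy": 0,"dz": 0.02,"wx": 0,"wy": 0,"wz": 0},
  {"claw": 0.06,"dx": 0,"dy": 0,"dz": 0.015,"wx": 0,"wy": 0,"wz": 0},
  {"claw": 0.03,"dx": 0,"dy": 0,"dz": 0,"wx": 0,"wy": 0,"wz": 0},
  {"claw": 0.01,"dx": 0,"dy": 0,"dz": 0,"wx": 0,"wy": 0,"wz": 0},
  {"claw": 0.005,"dx": 0,"dy": 0,"dz": 0,"wx": 0,"wy": 0,"wz": 0},
  {"claw": 0.005,"dx": 0,"dy": 0,"dz": 0,"wx": 0,"wy": 0,"wz": 0},
], newtons=30)

```text
t: 3.95
eef_pos: [0.5435, -0.1423, 0.0835]
tool_rot: [0.001, 0.992, 0.129, 0.001]
contact_force: [-0.2, -2.3, 2.9]
gripper_width: 0.145
grasp_force: 29.3
```

Emit:
drive_tool([
  {"claw": 0.005,"dx": 0,"dy": 0.002,"dz": 0,"wx": 0,"wy": 0,"wz": 0},
  {"claw": 0.005,"dx": 0,"dy": 0.004,"dz": 0,"wx": 0,"wy": 0,"wz": 0},
  {"claw": 0.005,"dx": 0,"dy": 0.004,"dz": 0,"wx": 0,"wy": 0,"wz": 0},
  {"claw": 0.005,"dx": 0,"dy": 0.004,"dz": 0,"wx": 0,"wy": 0,"wz": 0},
  {"claw": 0.005,"dx": 0,"dy": 0.003,"dz": 0,"wx": 0,"wy": 0,"wz": 0},
  {"claw": 0.005,"dx": 0,"dy": 0,"dz": 0,"wx": 0,"wy": 0,"wz": 0},
  {"claw": 0.005,"dx": 0,"dy": 0,"dz": 0,"wx": 0,"wy": 0,"wz": 0},
])

```text
t: 4.82
eef_pos: [0.5476, -0.1576, 0.0834]
tool_rot: [-0.0, 0.992, 0.129, 0.001]
contact_force: [-1.1, 1.3, 6.2]
gripper_width: 0.143
grasp_force: 29.8
```

Emit:
drive_tool([
  {"claw": 0.005,"dx": 0,"dy": 0.002,"dz": 0,"wx": 0,"wy": 0,"wz": 0},
  {"claw": 0.005,"dx": 0,"dy": 0.001,"dz": 0,"wx": 0,"wy": 0,"wz": 0},
  {"claw": 0.005,"dx": 0,"dy": 0,"dz": 0,"wx": 0,"wy": 0,"wz": 0},
])

```text
t: 5.2
eef_pos: [0.5483, -0.1599, 0.0834]
tool_rot: [-0.0, 0.992, 0.129, 0.0]
contact_force: [-2.4, 3.0, 7.4]
gripper_width: 0.142
grasp_force: 29.9
```

Emit:
drive_tool([
  {"claw": 0.03,"dx": 0,"dy": 0,"dz": 0,"wx": 0,"wy": 0,"wz": 0},
  {"claw": 0.05,"dx": 0,"dy": 0,"dz": 0,"wx": 0,"wy": 0,"wz": 0},
  {"claw": 0.06,"dx": 0,"dy": 0,"dz": -0.02,"wx": 0,"wy": 0,"wz": 0},
  {"claw": 0.06,"dx": 0,"dy": 0,"dz": -0.04,"wx": 0,"wy": 0,"wz": 0},
  {"claw": 0.06,"dx": 0,"dy": 0,"dz": -0.04,"wx": 0,"wy": 0,"wz": 0},
  {"claw": 0.06,"dx": -0.013,"dy": -0.0246,"dz": -0.01,"wx": 0,"wy": 0,"wz": 0},
  {"claw": 0.06,"dx": -0.017,"dy": -0.031,"dz": 0,"wx": 0,"wy": 0,"wz": 0},
  {"claw": 0.06,"dx": -0.017,"dy": -0.031,"dz": 0,"wx": 0,"wy": 0,"wz": 0},
  {"claw": 0.06,"dx": -0.015,"dy": -0.028,"dz": 0,"wx": 0,"wy": 0,"wz": 0},
  {"claw": 0.06,"dx": -0.01,"dy": -0.019,"dz": 0,"wx": 0,"wy": 0,"wz": 0},
  {"claw": 0.06,"dx": 0,"dy": 0,"dz": 0,"wx": 0,"wy": 0,"wz": 0},
  {"claw": 0.06,"dx": 0,"dy": 0,"dz": 0,"wx": 0,"wy": 0,"wz": 0},
])

```text
t: 6.7
eef_pos: [0.4449, -0.051, 0.1927]
tool_rot: [0.0, 0.992, 0.128, 0.0]
contact_force: [0.3, -0.9, -0.2]
gripper_width: 0.703
grasp_force: 0.0
```

Run:
```python
from h import *
o=get_obs(); print(o["t"],o["eef_pos"],o["tool_rot"],o["contact_force"])
p,d=read_camera("wrist"); np.savez("w3pose",p=o["eef_pos"],q=o["tool_rot"]); cv2.imwrite("pics/w3.png",p[:,:,::-1])
c,dd=read_camera("top"); cv2.imwrite("pics/top3.png",c[:,:,::-1])
```

```text
6.7 [ 0.44488136 -0.05099581  0.1926659 ] [1.72611102e-04 9.91719373e-01 1.28423116e-01 3.99628952e-04] [ 0.26914901 -0.86868265 -0.17569498]
```

View pics/w3.png

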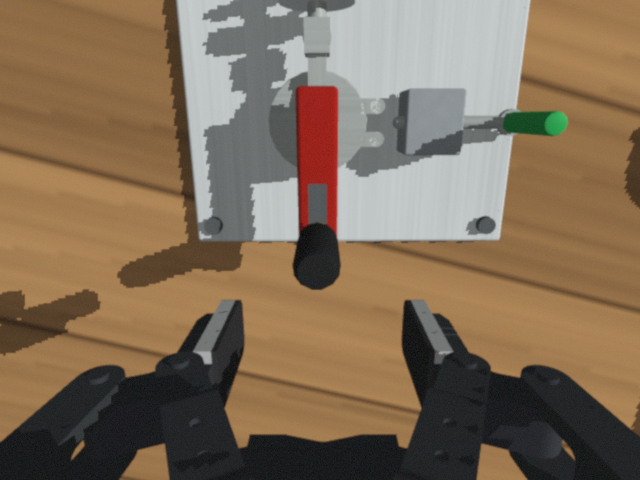

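The view shows the bolt tip withdrawn into the guide. The knob top spans u 294–340 with its bottom at v 288, so its centre is about (317,266). The post top is at (555,124).

Run:
```python
from h import *
z=np.load("w3pose.npz"); pose=(z["p"],z["q"]); a=np.radians(14.745)
R=np.array([[np.cos(a),-np.sin(a)],[np.sin(a),np.cos(a)]])
P=lambda u,v,zz: plane("wrist",(u,v),zz,pose)[:2]
pts=[((202,240),.012,(-.095,.1)),((499,239),.012,(-.095,-.15)),((555,124),.095,(0,-.135))]
w=[P(*p,zz) for p,zz,_ in pts]
th,t,e=fit([r for *_,r in pts],w); print(np.degrees(th),t,(e*1000).round(1))
k=P(317,266,.137);print("knob",k)
for t in (t,np.array([.5132,-.0304])):
  print(R.T@(k-t),R.T@(pose[0][:2]-t))
```

```text
14.851618418321825 [ 0.51265193 -0.03115934] [[-1.4  2.8]
 [-0.4 -1.9]
 [ 1.7 -1. ]]
knob [ 0.44430187 -0.04882878]
[-0.07059635  0.00030874] [-0.07058749 -0.00193441]
[-0.07131963 -0.0002861 ] [-0.07131078 -0.00252925]
```

Emit:
drive_tool([
  {"claw": 0.06,"dx": 0,"dy": -0.0022,"dz": 0.015,"wx": 0,"wy": 0,"wz": 0},
  {"claw": 0.06,"dx": 0,"dy": 0,"dz": 0.025,"wx": 0,"wy": 0,"wz": 0},
  {"claw": 0.06,"dx": 0,"dy": 0,"dz": 0.025,"wx": 0,"wy": 0,"wz": 0},
  {"claw": 0.06,"dx": 0,"dy": 0,"dz": 0.012,"wx": 0,"wy": 0,"wz": 0},
  {"claw": 0.06,"dx": 0,"dy": 0,"dz": 0.004,"wx": 0,"wy": 0,"wz": 0},
  {"claw": 0.045,"dx": 0,"dy": 0,"dz": 0,"wx": 0,"wy": 0,"wz": 0},
  {"claw": 0.035,"dx": 0,"dy": 0,"dz": 0,"wx": 0,"wy": 0,"wz": 0},
  {"claw": 0.03,"dx": 0,"dy": 0,"dz": 0,"wx": 0,"wy": 0,"wz": 0},
  {"claw": 0.026,"dx": 0,"dy": 0,"dz": 0,"wx": 0,"wy": 0,"wz": 0},
  {"claw": 0.02,"dx": 0,"dy": 0,"dz": 0,"wx": 0,"wy": 0,"wz": 0},
  {"claw": 0.02,"dx": 0,"dy": 0,"dz": 0,"wx": 0,"wy": 0,"wz": 0},
], newtons=25)

```text
t: 8.18
eef_pos: [0.444, -0.0481, 0.112]
tool_rot: [0.0, 0.992, 0.129, 0.001]
contact_force: [-0.3, 0.2, 6.1]
gripper_width: 0.291
grasp_force: 24.5
```

```bash
cat > nxt.py <<'E'
import sys,json,os
from h import *
from scipy.optimize import least_squares
# usage: nxt.py stepdeg1,stepdeg2,...  (row angle steps, degrees)
a=np.radians(14.75); X=np.array([np.cos(a),np.sin(a)]); Y=np.array([-X[1],X[0]])
o=get_obs(); p=o["eef_pos"][:2]; F=o["contact_force"][:2]
S=json.load(open("S.json")) if os.path.exists("S.json") else dict(pts=[],p0=list(p),cmd=list(p),th=np.pi,F0=list(F))
p0=np.array(S["p0"]); r0=.0708
C0=S.get("C") or list(p0+r0*X); r=S.get("r",r0)
C=np.array(C0); d=p-C; u=d/np.hypot(*d); s=-F@u/2500
S["pts"].append(list(p-s*u))
def res(x):
    c=x[:2];P=np.array(S["pts"])
    return np.r_[(np.hypot(*(P-c).T)-x[2])/.0004,(x[2]-r0)/.0015,((c-p0)@Y)/.001]
x=least_squares(res,[*C,r],x_scale=.001).x; C,r=x[:2],x[2]; S["C"]=list(C);S["r"]=r
d=p-C; th=np.arctan2(d@Y,d@X)
lag=(S["th"]-th+np.pi)%(2*np.pi)-np.pi; act=S["th"]-lag-np.pi
cmd=np.array(S["cmd"]); e=cmd-C
print(f"t {o['t']:.2f} crank {act:.3f} lag {lag*1e3*r:.1f}mm s {s*1e3:.2f}mm Ft {F@[-u[1],u[0]]:.1f} Fz {o['contact_force'][2]:.1f} grip {o['grasp_force']:.0f} z {o['eef_pos'][2]:.4f}")
print(f"C {C.round(4)} r {r:.4f} prad {np.hypot(*d)*1e3:.1f} cmdrad {np.hypot(*e)*1e3:.1f} cmdcrank {S['th']-np.pi:.3f}")
bias=float(sys.argv[2])/1e3 if len(sys.argv)>2 else 0
if len(sys.argv)>1:
    out=[]
    for i,st in enumerate(map(float,sys.argv[1].split(","))):
        S["th"]+=np.radians(st); t=S["th"]
        tgt=C+(r+bias)*(np.cos(t)*X+np.sin(t)*Y)
        m=tgt-cmd; dx,dy=np.round([m@X,-(m@Y)],4); cmd=cmd+dx*X-dy*Y
        out.append('{"claw": 0.02, "dx": %g, "dy": %g, "dz": 0, "wx": 0, "wy": 0, "wz": 0}'%(dx,dy))
    S["cmd"]=list(cmd); print("["+", ".join(out)+"]")
json.dump(S,open("S.json","w"))
E
python3 nxt.py 1,2,3,4,4,4,4,4
```

```text
t 8.18 crank 0.000 lag 0.0mm s -0.10mm Ft -0.3 Fz 6.1 grip 24 z 0.1120
C [ 0.5124 -0.0301] r 0.0708 prad 70.7 cmdrad 70.7 cmdcrank 0.000
[{"claw": 0.02, "dx": -0.0001, "dy": 0.0012, "dz": 0, "wx": 0, "wy": 0, "wz": 0}, {"claw": 0.02, "dx": 0.0001, "dy": 0.0025, "dz": 0, "wx": 0, "wy": 0, "wz": 0}, {"claw": 0.02, "dx": 0.0003, "dy": 0.0037, "dz": 0, "wx": 0, "wy": 0, "wz": 0}, {"claw": 0.02, "dx": 0.0007, "dy": 0.0049, "dz": 0, "wx": 0, "wy": 0, "wz": 0}, {"claw": 0.02, "dx": 0.001, "dy": 0.0048, "dz": 0, "wx": 0, "wy": 0, "wz": 0}, {"claw": 0.02, "dx": 0.0014, "dy": 0.0048, "dz": 0, "wx": 0, "wy": 0, "wz": 0}, {"claw": 0.02, "dx": 0.0017, "dy": 0.0046, "dz": 0, "wx": 0, "wy": 0, "wz": 0}, {"claw": 0.02, "dx": 0.002, "dy": 0.0045, "dz": 0, "wx": 0, "wy": 0, "wz": 0}]
```

Emit:
drive_tool([
  {"claw": 0.02,"dx": -0.0001,"dy": 0.0012,"dz": 0,"wx": 0,"wy": 0,"wz": 0},
  {"claw": 0.02,"dx": 0.0001,"dy": 0.0025,"dz": 0,"wx": 0,"wy": 0,"wz": 0},
  {"claw": 0.02,"dx": 0.0003,"dy": 0.0037,"dz": 0,"wx": 0,"wy": 0,"wz": 0},
  {"claw": 0.02,"dx": 0.0007,"dy": 0.0049,"dz": 0,"wx": 0,"wy": 0,"wz": 0},
  {"claw": 0.02,"dx": 0.001,"dy": 0.0048,"dz": 0,"wx": 0,"wy": 0,"wz": 0},
  {"claw": 0.02,"dx": 0.0014,"dy": 0.0048,"dz": 0,"wx": 0,"wy": 0,"wz": 0},
  {"claw": 0.02,"dx": 0.0017,"dy": 0.0046,"dz": 0,"wx": 0,"wy": 0,"wz": 0},
  {"claw": 0.02,"dx": 0.002,"dy": 0.0045,"dz": 0,"wx": 0,"wy": 0,"wz": 0},
], newtons=60)

```text
t: 9.18
eef_pos: [0.459, -0.0763, 0.1121]
tool_rot: [0.0, 0.992, 0.129, 0.001]
contact_force: [-1.6, 0.5, 8.3]
gripper_width: 0.28
grasp_force: 58.4
```

```bash
python3 nxt.py 5,5,5,5,5,5
```

```text
t 9.18 crank 0.453 lag 0.0mm s -0.33mm Ft -1.4 Fz 8.3 grip 58 z 0.1121
C [ 0.5125 -0.0302] r 0.0709 prad 70.6 cmdrad 70.7 cmdcrank 0.454
[{"claw": 0.02, "dx": 0.0029, "dy": 0.0057, "dz": 0, "wx": 0, "wy": 0, "wz": 0}, {"claw": 0.02, "dx": 0.0034, "dy": 0.0051, "dz": 0, "wx": 0, "wy": 0, "wz": 0}, {"claw": 0.02, "dx": 0.0038, "dy": 0.0049, "dz": 0, "wx": 0, "wy": 0, "wz": 0}, {"claw": 0.02, "dx": 0.0043, "dy": 0.0045, "dz": 0, "wx": 0, "wy": 0, "wz": 0}, {"claw": 0.02, "dx": 0.0046, "dy": 0.0041, "dz": 0, "wx": 0, "wy": 0, "wz": 0}, {"claw": 0.02, "dx": 0.005, "dy": 0.0036, "dz": 0, "wx": 0, "wy": 0, "wz": 0}]
```

Emit:
drive_tool([
  {"claw": 0.02,"dx": 0.0029,"dy": 0.0057,"dz": 0,"wx": 0,"wy": 0,"wz": 0},
  {"claw": 0.02,"dx": 0.0034,"dy": 0.0051,"dz": 0,"wx": 0,"wy": 0,"wz": 0},
  {"claw": 0.02,"dx": 0.0038,"dy": 0.0049,"dz": 0,"wx": 0,"wy": 0,"wz": 0},
  {"claw": 0.02,"dx": 0.0043,"dy": 0.0045,"dz": 0,"wx": 0,"wy": 0,"wz": 0},
  {"claw": 0.02,"dx": 0.0046,"dy": 0.0041,"dz": 0,"wx": 0,"wy": 0,"wz": 0},
  {"claw": 0.02,"dx": 0.005,"dy": 0.0036,"dz": 0,"wx": 0,"wy": 0,"wz": 0},
])

```text
t: 9.93
eef_pos: [0.4888, -0.0972, 0.112]
tool_rot: [0.0, 0.992, 0.129, -0.0]
contact_force: [-2.1, 0.8, 8.6]
gripper_width: 0.278
grasp_force: 58.6
```

```bash
python3 nxt.py 5.5,5.5,5.5,5.5,5.5,5.5
```

```text
t 9.93 crank 0.971 lag 0.4mm s 0.03mm Ft -2.3 Fz 8.6 grip 59 z 0.1120
C [ 0.5126 -0.0303] r 0.0710 prad 71.0 cmdrad 70.9 cmdcrank 0.977
[{"claw": 0.02, "dx": 0.0058, "dy": 0.0037, "dz": 0, "wx": 0, "wy": 0, "wz": 0}, {"claw": 0.02, "dx": 0.0062, "dy": 0.0029, "dz": 0, "wx": 0, "wy": 0, "wz": 0}, {"claw": 0.02, "dx": 0.0064, "dy": 0.0024, "dz": 0, "wx": 0, "wy": 0, "wz": 0}, {"claw": 0.02, "dx": 0.0066, "dy": 0.0017, "dz": 0, "wx": 0, "wy": 0, "wz": 0}, {"claw": 0.02, "dx": 0.0067, "dy": 0.0011, "dz": 0, "wx": 0, "wy": 0, "wz": 0}, {"claw": 0.02, "dx": 0.0068, "dy": 0.0005, "dz": 0, "wx": 0, "wy": 0, "wz": 0}]
```

Emit:
drive_tool([
  {"claw": 0.02,"dx": 0.0058,"dy": 0.0037,"dz": 0,"wx": 0,"wy": 0,"wz": 0},
  {"claw": 0.02,"dx": 0.0062,"dy": 0.0029,"dz": 0,"wx": 0,"wy": 0,"wz": 0},
  {"claw": 0.02,"dx": 0.0064,"dy": 0.0024,"dz": 0,"wx": 0,"wy": 0,"wz": 0},
  {"claw": 0.02,"dx": 0.0066,"dy": 0.0017,"dz": 0,"wx": 0,"wy": 0,"wz": 0},
  {"claw": 0.02,"dx": 0.0067,"dy": 0.0011,"dz": 0,"wx": 0,"wy": 0,"wz": 0},
  {"claw": 0.02,"dx": 0.0068,"dy": 0.0005,"dz": 0,"wx": 0,"wy": 0,"wz": 0},
])

```text
t: 10.68
eef_pos: [0.5277, -0.1002, 0.112]
tool_rot: [0.001, 0.992, 0.128, -0.002]
contact_force: [-7.5, -1.6, 12.7]
gripper_width: 0.278
grasp_force: 58.9
```

```bash
python3 nxt.py 5.5,5.5,5.5,5.5,5.5,5.5
```

```text
t 10.68 crank 1.518 lag 2.5mm s 0.03mm Ft -7.7 Fz 12.7 grip 59 z 0.1120
C [ 0.5131 -0.0301] r 0.0715 prad 71.7 cmdrad 71.1 cmdcrank 1.553
[{"claw": 0.02, "dx": 0.0074, "dy": 0.0002, "dz": 0, "wx": 0, "wy": 0, "wz": 0}, {"claw": 0.02, "dx": 0.0068, "dy": -0.0008, "dz": 0, "wx": 0, "wy": 0, "wz": 0}, {"claw": 0.02, "dx": 0.0067, "dy": -0.0015, "dz": 0, "wx": 0, "wy": 0, "wz": 0}, {"claw": 0.02, "dx": 0.0065, "dy": -0.0022, "dz": 0, "wx": 0, "wy": 0, "wz": 0}, {"claw": 0.02, "dx": 0.0063, "dy": -0.0027, "dz": 0, "wx": 0, "wy": 0, "wz": 0}, {"claw": 0.02, "dx": 0.006, "dy": -0.0034, "dz": 0, "wx": 0, "wy": 0, "wz": 0}]
```

Emit:
drive_tool([
  {"claw": 0.02,"dx": 0.0074,"dy": 0.0002,"dz": 0,"wx": 0,"wy": 0,"wz": 0},
  {"claw": 0.02,"dx": 0.0068,"dy": -0.0008,"dz": 0,"wx": 0,"wy": 0,"wz": 0},
  {"claw": 0.02,"dx": 0.0067,"dy": -0.0015,"dz": 0,"wx": 0,"wy": 0,"wz": 0},
  {"claw": 0.02,"dx": 0.0065,"dy": -0.0022,"dz": 0,"wx": 0,"wy": 0,"wz": 0},
  {"claw": 0.02,"dx": 0.0063,"dy": -0.0027,"dz": 0,"wx": 0,"wy": 0,"wz": 0},
  {"claw": 0.02,"dx": 0.006,"dy": -0.0034,"dz": 0,"wx": 0,"wy": 0,"wz": 0},
])

```text
t: 11.42
eef_pos: [0.5626, -0.0829, 0.1119]
tool_rot: [0.002, 0.992, 0.127, -0.003]
contact_force: [-8.8, -7.9, 13.7]
gripper_width: 0.282
grasp_force: 59.1
```

```bash
python3 nxt.py 5.5,5.5,5.5,5.5,5.5,5.5
```

```text
t 11.43 crank 2.056 lag 5.3mm s 0.08mm Ft -11.8 Fz 13.7 grip 59 z 0.1119
C [ 0.5136 -0.0296] r 0.0721 prad 72.3 cmdrad 71.4 cmdcrank 2.129
[{"claw": 0.02, "dx": 0.0066, "dy": -0.0037, "dz": 0, "wx": 0, "wy": 0, "wz": 0}, {"claw": 0.02, "dx": 0.0053, "dy": -0.0045, "dz": 0, "wx": 0, "wy": 0, "wz": 0}, {"claw": 0.02, "dx": 0.0048, "dy": -0.005, "dz": 0, "wx": 0, "wy": 0, "wz": 0}, {"claw": 0.02, "dx": 0.0043, "dy": -0.0054, "dz": 0, "wx": 0, "wy": 0, "wz": 0}, {"claw": 0.02, "dx": 0.0038, "dy": -0.0058, "dz": 0, "wx": 0, "wy": 0, "wz": 0}, {"claw": 0.02, "dx": 0.0032, "dy": -0.0061, "dz": 0, "wx": 0, "wy": 0, "wz": 0}]
```

Emit:
drive_tool([
  {"claw": 0.02,"dx": 0.0066,"dy": -0.0037,"dz": 0,"wx": 0,"wy": 0,"wz": 0},
  {"claw": 0.02,"dx": 0.0053,"dy": -0.0045,"dz": 0,"wx": 0,"wy": 0,"wz": 0},
  {"claw": 0.02,"dx": 0.0048,"dy": -0.005,"dz": 0,"wx": 0,"wy": 0,"wz": 0},
  {"claw": 0.02,"dx": 0.0043,"dy": -0.0054,"dz": 0,"wx": 0,"wy": 0,"wz": 0},
  {"claw": 0.02,"dx": 0.0038,"dy": -0.0058,"dz": 0,"wx": 0,"wy": 0,"wz": 0},
  {"claw": 0.02,"dx": 0.0032,"dy": -0.0061,"dz": 0,"wx": 0,"wy": 0,"wz": 0},
])

```text
t: 12.18
eef_pos: [0.5839, -0.0476, 0.1121]
tool_rot: [0.003, 0.992, 0.127, -0.001]
contact_force: [-1.4, -10.6, 8.6]
gripper_width: 0.281
grasp_force: 58.7
```

```bash
python3 nxt.py 5.5,5.5,5.5,5.5,5.5,5.5
```

```text
t 12.18 crank 2.625 lag 5.8mm s -0.52mm Ft -10.6 Fz 8.6 grip 59 z 0.1121
C [ 0.514  -0.0291] r 0.0726 prad 72.3 cmdrad 71.8 cmdcrank 2.705
[{"claw": 0.02, "dx": 0.0036, "dy": -0.0066, "dz": 0, "wx": 0, "wy": 0, "wz": 0}, {"claw": 0.02, "dx": 0.002, "dy": -0.0067, "dz": 0, "wx": 0, "wy": 0, "wz": 0}, {"claw": 0.02, "dx": 0.0013, "dy": -0.0068, "dz": 0, "wx": 0, "wy": 0, "wz": 0}, {"claw": 0.02, "dx": 0.0007, "dy": -0.007, "dz": 0, "wx": 0, "wy": 0, "wz": 0}, {"claw": 0.02, "dx": 0.0001, "dy": -0.0069, "dz": 0, "wx": 0, "wy": 0, "wz": 0}, {"claw": 0.02, "dx": -0.0007, "dy": -0.007, "dz": 0, "wx": 0, "wy": 0, "wz": 0}]
```

Emit:
drive_tool([
  {"claw": 0.02,"dx": 0.0036,"dy": -0.0066,"dz": 0,"wx": 0,"wy": 0,"wz": 0},
  {"claw": 0.02,"dx": 0.002,"dy": -0.0067,"dz": 0,"wx": 0,"wy": 0,"wz": 0},
  {"claw": 0.02,"dx": 0.0013,"dy": -0.0068,"dz": 0,"wx": 0,"wy": 0,"wz": 0},
  {"claw": 0.02,"dx": 0.0007,"dy": -0.007,"dz": 0,"wx": 0,"wy": 0,"wz": 0},
  {"claw": 0.02,"dx": 0.0001,"dy": -0.0069,"dz": 0,"wx": 0,"wy": 0,"wz": 0},
  {"claw": 0.02,"dx": -0.0007,"dy": -0.007,"dz": 0,"wx": 0,"wy": 0,"wz": 0},
])

```text
t: 12.92
eef_pos: [0.5809, -0.0004, 0.1122]
tool_rot: [-0.0, 0.992, 0.129, 0.001]
contact_force: [-1.3, 1.9, 6.8]
gripper_width: 0.277
grasp_force: 58.7
```

```bash
python3 nxt.py 5.5,5.5,5.5,5.5,5.5,5.5
```

```text
t 12.93 crank 3.289 lag -0.5mm s 0.20mm Ft 2.2 Fz 6.8 grip 59 z 0.1122
C [ 0.514 -0.029] r 0.0726 prad 72.8 cmdrad 72.5 cmdcrank 3.281
[{"claw": 0.02, "dx": -0.0012, "dy": -0.0069, "dz": 0, "wx": 0, "wy": 0, "wz": 0}, {"claw": 0.02, "dx": -0.002, "dy": -0.0066, "dz": 0, "wx": 0, "wy": 0, "wz": 0}, {"claw": 0.02, "dx": -0.0026, "dy": -0.0065, "dz": 0, "wx": 0, "wy": 0, "wz": 0}, {"claw": 0.02, "dx": -0.0031, "dy": -0.0062, "dz": 0, "wx": 0, "wy": 0, "wz": 0}, {"claw": 0.02, "dx": -0.0038, "dy": -0.0059, "dz": 0, "wx": 0, "wy": 0, "wz": 0}, {"claw": 0.02, "dx": -0.0043, "dy": -0.0054, "dz": 0, "wx": 0, "wy": 0, "wz": 0}]
```

Emit:
drive_tool([
  {"claw": 0.02,"dx": -0.0012,"dy": -0.0069,"dz": 0,"wx": 0,"wy": 0,"wz": 0},
  {"claw": 0.02,"dx": -0.002,"dy": -0.0066,"dz": 0,"wx": 0,"wy": 0,"wz": 0},
  {"claw": 0.02,"dx": -0.0026,"dy": -0.0065,"dz": 0,"wx": 0,"wy": 0,"wz": 0},
  {"claw": 0.02,"dx": -0.0031,"dy": -0.0062,"dz": 0,"wx": 0,"wy": 0,"wz": 0},
  {"claw": 0.02,"dx": -0.0038,"dy": -0.0059,"dz": 0,"wx": 0,"wy": 0,"wz": 0},
  {"claw": 0.02,"dx": -0.0043,"dy": -0.0054,"dz": 0,"wx": 0,"wy": 0,"wz": 0},
])

```text
t: 13.68
eef_pos: [0.552, 0.0337, 0.112]
tool_rot: [-0.001, 0.992, 0.13, -0.002]
contact_force: [-8.8, 4.2, 14.3]
gripper_width: 0.285
grasp_force: 59.4
```

```bash
python3 nxt.py 5,5,5,5,5,5
```

```text
t 13.68 crank 3.910 lag -3.8mm s 0.41mm Ft 9.7 Fz 14.3 grip 59 z 0.1120
C [ 0.514  -0.0289] r 0.0727 prad 73.3 cmdrad 72.5 cmdcrank 3.857
[{"claw": 0.02, "dx": -0.0043, "dy": -0.0048, "dz": 0, "wx": 0, "wy": 0, "wz": 0}, {"claw": 0.02, "dx": -0.0048, "dy": -0.0042, "dz": 0, "wx": 0, "wy": 0, "wz": 0}, {"claw": 0.02, "dx": -0.0051, "dy": -0.0038, "dz": 0, "wx": 0, "wy": 0, "wz": 0}, {"claw": 0.02, "dx": -0.0054, "dy": -0.0033, "dz": 0, "wx": 0, "wy": 0, "wz": 0}, {"claw": 0.02, "dx": -0.0056, "dy": -0.0029, "dz": 0, "wx": 0, "wy": 0, "wz": 0}, {"claw": 0.02, "dx": -0.0059, "dy": -0.0023, "dz": 0, "wx": 0, "wy": 0, "wz": 0}]
```

Emit:
drive_tool([
  {"claw": 0.02,"dx": -0.0043,"dy": -0.0048,"dz": 0,"wx": 0,"wy": 0,"wz": 0},
  {"claw": 0.02,"dx": -0.0048,"dy": -0.0042,"dz": 0,"wx": 0,"wy": 0,"wz": 0},
  {"claw": 0.02,"dx": -0.0051,"dy": -0.0038,"dz": 0,"wx": 0,"wy": 0,"wz": 0},
  {"claw": 0.02,"dx": -0.0054,"dy": -0.0033,"dz": 0,"wx": 0,"wy": 0,"wz": 0},
  {"claw": 0.02,"dx": -0.0056,"dy": -0.0029,"dz": 0,"wx": 0,"wy": 0,"wz": 0},
  {"claw": 0.02,"dx": -0.0059,"dy": -0.0023,"dz": 0,"wx": 0,"wy": 0,"wz": 0},
])

```text
t: 14.42
eef_pos: [0.5163, 0.044, 0.1119]
tool_rot: [0.0, 0.992, 0.129, -0.002]
contact_force: [-9.6, 0.5, 14.5]
gripper_width: 0.278
grasp_force: 59.6
```

```bash
python3 nxt.py 5.5,5.5,5.5,5.5,5.5,5.5
```

```text
t 14.43 crank 4.423 lag -3.0mm s -0.09mm Ft 9.6 Fz 14.5 grip 60 z 0.1119
C [ 0.5139 -0.0288] r 0.0728 prad 72.9 cmdrad 72.6 cmdcrank 4.381
[{"claw": 0.02, "dx": -0.0067, "dy": -0.0021, "dz": 0, "wx": 0, "wy": 0, "wz": 0}, {"claw": 0.02, "dx": -0.0069, "dy": -0.0013, "dz": 0, "wx": 0, "wy": 0, "wz": 0}, {"claw": 0.02, "dx": -0.0069, "dy": -0.0006, "dz": 0, "wx": 0, "wy": 0, "wz": 0}, {"claw": 0.02, "dx": -0.007, "dy": -0, "dz": 0, "wx": 0, "wy": 0, "wz": 0}, {"claw": 0.02, "dx": -0.007, "dy": 0.0007, "dz": 0, "wx": 0, "wy": 0, "wz": 0}, {"claw": 0.02, "dx": -0.0068, "dy": 0.0014, "dz": 0, "wx": 0, "wy": 0, "wz": 0}]
```

Emit:
drive_tool([
  {"claw": 0.02,"dx": -0.0067,"dy": -0.0021,"dz": 0,"wx": 0,"wy": 0,"wz": 0},
  {"claw": 0.02,"dx": -0.0069,"dy": -0.0013,"dz": 0,"wx": 0,"wy": 0,"wz": 0},
  {"claw": 0.02,"dx": -0.0069,"dy": -0.0006,"dz": 0,"wx": 0,"wy": 0,"wz": 0},
  {"claw": 0.02,"dx": -0.007,"dy": 0,"dz": 0,"wx": 0,"wy": 0,"wz": 0},
  {"claw": 0.02,"dx": -0.007,"dy": 0.0007,"dz": 0,"wx": 0,"wy": 0,"wz": 0},
  {"claw": 0.02,"dx": -0.0068,"dy": 0.0014,"dz": 0,"wx": 0,"wy": 0,"wz": 0},
])

```text
t: 15.18
eef_pos: [0.4777, 0.0342, 0.112]
tool_rot: [0.001, 0.992, 0.129, -0.0]
contact_force: [-3.0, -1.9, 10.3]
gripper_width: 0.284
grasp_force: 59.1
```

```bash
python3 nxt.py 5.5,5.5,5.5,5.5,5.5,5.5,5.5,5.5
```

```text
t 15.18 crank 4.976 lag -1.4mm s 0.07mm Ft 3.5 Fz 10.3 grip 59 z 0.1120
C [ 0.5139 -0.0288] r 0.0727 prad 72.7 cmdrad 72.7 cmdcrank 4.957
[{"claw": 0.02, "dx": -0.0067, "dy": 0.002, "dz": 0, "wx": 0, "wy": 0, "wz": 0}, {"claw": 0.02, "dx": -0.0065, "dy": 0.0027, "dz": 0, "wx": 0, "wy": 0, "wz": 0}, {"claw": 0.02, "dx": -0.0061, "dy": 0.0032, "dz": 0, "wx": 0, "wy": 0, "wz": 0}, {"claw": 0.02, "dx": -0.0059, "dy": 0.0038, "dz": 0, "wx": 0, "wy": 0, "wz": 0}, {"claw": 0.02, "dx": -0.0054, "dy": 0.0044, "dz": 0, "wx": 0, "wy": 0, "wz": 0}, {"claw": 0.02, "dx": -0.005, "dy": 0.0049, "dz": 0, "wx": 0, "wy": 0, "wz": 0}, {"claw": 0.02, "dx": -0.0045, "dy": 0.0053, "dz": 0, "wx": 0, "wy": 0, "wz": 0}, {"claw": 0.02, "dx": -0.004, "dy": 0.0057, "dz": 0, "wx": 0, "wy": 0, "wz": 0}]
```

Emit:
drive_tool([
  {"claw": 0.02,"dx": -0.0067,"dy": 0.002,"dz": 0,"wx": 0,"wy": 0,"wz": 0},
  {"claw": 0.02,"dx": -0.0065,"dy": 0.0027,"dz": 0,"wx": 0,"wy": 0,"wz": 0},
  {"claw": 0.02,"dx": -0.0061,"dy": 0.0032,"dz": 0,"wx": 0,"wy": 0,"wz": 0},
  {"claw": 0.02,"dx": -0.0059,"dy": 0.0038,"dz": 0,"wx": 0,"wy": 0,"wz": 0},
  {"claw": 0.02,"dx": -0.0054,"dy": 0.0044,"dz": 0,"wx": 0,"wy": 0,"wz": 0},
  {"claw": 0.02,"dx": -0.005,"dy": 0.0049,"dz": 0,"wx": 0,"wy": 0,"wz": 0},
  {"claw": 0.02,"dx": -0.0045,"dy": 0.0053,"dz": 0,"wx": 0,"wy": 0,"wz": 0},
  {"claw": 0.02,"dx": -0.004,"dy": 0.0057,"dz": 0,"wx": 0,"wy": 0,"wz": 0},
])

```text
t: 16.18
eef_pos: [0.4446, -0.0072, 0.1121]
tool_rot: [0.0, 0.992, 0.129, 0.001]
contact_force: [-0.2, 0.4, 6.4]
gripper_width: 0.278
grasp_force: 58.7
```

```bash
python3 nxt.py 5.5,5.5,5.5,5.5,5.5,5.5,5.5,5.5,5.5,5.5
```

```text
t 16.18 crank 5.723 lag 0.1mm s -0.13mm Ft -0.3 Fz 6.4 grip 59 z 0.1121
C [ 0.5139 -0.0288] r 0.0727 prad 72.6 cmdrad 72.8 cmdcrank 5.725
[{"claw": 0.02, "dx": -0.0034, "dy": 0.0061, "dz": 0, "wx": 0, "wy": 0, "wz": 0}, {"claw": 0.02, "dx": -0.0028, "dy": 0.0064, "dz": 0, "wx": 0, "wy": 0, "wz": 0}, {"claw": 0.02, "dx": -0.0022, "dy": 0.0066, "dz": 0, "wx": 0, "wy": 0, "wz": 0}, {"claw": 0.02, "dx": -0.0015, "dy": 0.0069, "dz": 0, "wx": 0, "wy": 0, "wz": 0}, {"claw": 0.02, "dx": -0.0009, "dy": 0.0069, "dz": 0, "wx": 0, "wy": 0, "wz": 0}, {"claw": 0.02, "dx": -0.0002, "dy": 0.007, "dz": 0, "wx": 0, "wy": 0, "wz": 0}, {"claw": 0.02, "dx": 0.0004, "dy": 0.0069, "dz": 0, "wx": 0, "wy": 0, "wz": 0}, {"claw": 0.02, "dx": 0.0011, "dy": 0.0069, "dz": 0, "wx": 0, "wy": 0, "wz": 0}, {"claw": 0.02, "dx": 0.0018, "dy": 0.0068, "dz": 0, "wx": 0, "wy": 0, "wz": 0}, {"claw": 0.02, "dx": 0.0024, "dy": 0.0065, "dz": 0, "wx": 0, "wy": 0, "wz": 0}]
```

Emit:
drive_tool([
  {"claw": 0.02,"dx": -0.0034,"dy": 0.0061,"dz": 0,"wx": 0,"wy": 0,"wz": 0},
  {"claw": 0.02,"dx": -0.0028,"dy": 0.0064,"dz": 0,"wx": 0,"wy": 0,"wz": 0},
  {"claw": 0.02,"dx": -0.0022,"dy": 0.0066,"dz": 0,"wx": 0,"wy": 0,"wz": 0},
  {"claw": 0.02,"dx": -0.0015,"dy": 0.0069,"dz": 0,"wx": 0,"wy": 0,"wz": 0},
  {"claw": 0.02,"dx": -0.0009,"dy": 0.0069,"dz": 0,"wx": 0,"wy": 0,"wz": 0},
  {"claw": 0.02,"dx": -0.0002,"dy": 0.007,"dz": 0,"wx": 0,"wy": 0,"wz": 0},
  {"claw": 0.02,"dx": 0.0004,"dy": 0.0069,"dz": 0,"wx": 0,"wy": 0,"wz": 0},
  {"claw": 0.02,"dx": 0.0011,"dy": 0.0069,"dz": 0,"wx": 0,"wy": 0,"wz": 0},
  {"claw": 0.02,"dx": 0.0018,"dy": 0.0068,"dz": 0,"wx": 0,"wy": 0,"wz": 0},
  {"claw": 0.02,"dx": 0.0024,"dy": 0.0065,"dz": 0,"wx": 0,"wy": 0,"wz": 0},
])

```text
t: 17.42
eef_pos: [0.4566, -0.0735, 0.1121]
tool_rot: [0.0, 0.992, 0.129, 0.001]
contact_force: [-0.9, 0.2, 7.6]
gripper_width: 0.28
grasp_force: 58.8
```

```bash
python3 nxt.py 5.5,5.5,5.5,5.5,5.5,5.5,5.5,5.5,5.5
```

```text
t 17.43 crank 6.687 lag -0.2mm s -0.25mm Ft -0.7 Fz 7.6 grip 59 z 0.1121
C [ 0.5139 -0.0289] r 0.0728 prad 72.7 cmdrad 72.7 cmdcrank 6.685
[{"claw": 0.02, "dx": 0.003, "dy": 0.0063, "dz": 0, "wx": 0, "wy": 0, "wz": 0}, {"claw": 0.02, "dx": 0.0037, "dy": 0.006, "dz": 0, "wx": 0, "wy": 0, "wz": 0}, {"claw": 0.02, "dx": 0.0041, "dy": 0.0056, "dz": 0, "wx": 0, "wy": 0, "wz": 0}, {"claw": 0.02, "dx": 0.0047, "dy": 0.0051, "dz": 0, "wx": 0, "wy": 0, "wz": 0}, {"claw": 0.02, "dx": 0.0052, "dy": 0.0047, "dz": 0, "wx": 0, "wy": 0, "wz": 0}, {"claw": 0.02, "dx": 0.0056, "dy": 0.0042, "dz": 0, "wx": 0, "wy": 0, "wz": 0}, {"claw": 0.02, "dx": 0.006, "dy": 0.0036, "dz": 0, "wx": 0, "wy": 0, "wz": 0}, {"claw": 0.02, "dx": 0.0062, "dy": 0.0031, "dz": 0, "wx": 0, "wy": 0, "wz": 0}, {"claw": 0.02, "dx": 0.0066, "dy": 0.0024, "dz": 0, "wx": 0, "wy": 0, "wz": 0}]
```

One turn is done, and all loads stayed light.

Emit:
drive_tool([
  {"claw": 0.02,"dx": 0.003,"dy": 0.0063,"dz": 0,"wx": 0,"wy": 0,"wz": 0},
  {"claw": 0.02,"dx": 0.0037,"dy": 0.006,"dz": 0,"wx": 0,"wy": 0,"wz": 0},
  {"claw": 0.02,"dx": 0.0041,"dy": 0.0056,"dz": 0,"wx": 0,"wy": 0,"wz": 0},
  {"claw": 0.02,"dx": 0.0047,"dy": 0.0051,"dz": 0,"wx": 0,"wy": 0,"wz": 0},
  {"claw": 0.02,"dx": 0.0052,"dy": 0.0047,"dz": 0,"wx": 0,"wy": 0,"wz": 0},
  {"claw": 0.02,"dx": 0.0056,"dy": 0.0042,"dz": 0,"wx": 0,"wy": 0,"wz": 0},
  {"claw": 0.02,"dx": 0.006,"dy": 0.0036,"dz": 0,"wx": 0,"wy": 0,"wz": 0},
  {"claw": 0.02,"dx": 0.0062,"dy": 0.0031,"dz": 0,"wx": 0,"wy": 0,"wz": 0},
  {"claw": 0.02,"dx": 0.0066,"dy": 0.0024,"dz": 0,"wx": 0,"wy": 0,"wz": 0},
])

```text
t: 18.55
eef_pos: [0.5094, -0.1017, 0.112]
tool_rot: [0.0, 0.992, 0.129, -0.001]
contact_force: [-4.8, -0.2, 10.3]
gripper_width: 0.28
grasp_force: 59.2
```

```bash
python3 nxt.py 5.5,5.5,5.5,5.5,5.5,5.5,5.5
```

```text
t 18.55 crank 7.535 lag 1.0mm s -0.20mm Ft -4.8 Fz 10.3 grip 59 z 0.1120
C [ 0.5139 -0.0289] r 0.0728 prad 72.9 cmdrad 72.7 cmdcrank 7.549
[{"claw": 0.02, "dx": 0.0067, "dy": 0.0018, "dz": 0, "wx": 0, "wy": 0, "wz": 0}, {"claw": 0.02, "dx": 0.0069, "dy": 0.0012, "dz": 0, "wx": 0, "wy": 0, "wz": 0}, {"claw": 0.02, "dx": 0.007, "dy": 0.0004, "dz": 0, "wx": 0, "wy": 0, "wz": 0}, {"claw": 0.02, "dx": 0.007, "dy": -0.0002, "dz": 0, "wx": 0, "wy": 0, "wz": 0}, {"claw": 0.02, "dx": 0.0069, "dy": -0.0009, "dz": 0, "wx": 0, "wy": 0, "wz": 0}, {"claw": 0.02, "dx": 0.0068, "dy": -0.0015, "dz": 0, "wx": 0, "wy": 0, "wz": 0}, {"claw": 0.02, "dx": 0.0066, "dy": -0.0022, "dz": 0, "wx": 0, "wy": 0, "wz": 0}]
```

Emit:
drive_tool([
  {"claw": 0.02,"dx": 0.0067,"dy": 0.0018,"dz": 0,"wx": 0,"wy": 0,"wz": 0},
  {"claw": 0.02,"dx": 0.0069,"dy": 0.0012,"dz": 0,"wx": 0,"wy": 0,"wz": 0},
  {"claw": 0.02,"dx": 0.007,"dy": 0.0004,"dz": 0,"wx": 0,"wy": 0,"wz": 0},
  {"claw": 0.02,"dx": 0.007,"dy": -0.0002,"dz": 0,"wx": 0,"wy": 0,"wz": 0},
  {"claw": 0.02,"dx": 0.0069,"dy": -0.0009,"dz": 0,"wx": 0,"wy": 0,"wz": 0},
  {"claw": 0.02,"dx": 0.0068,"dy": -0.0015,"dz": 0,"wx": 0,"wy": 0,"wz": 0},
  {"claw": 0.02,"dx": 0.0066,"dy": -0.0022,"dz": 0,"wx": 0,"wy": 0,"wz": 0},
])

```text
t: 19.42
eef_pos: [0.5537, -0.0905, 0.1119]
tool_rot: [0.001, 0.992, 0.128, -0.003]
contact_force: [-8.9, -6.5, 14.4]
gripper_width: 0.281
grasp_force: 59.6
```

```bash
python3 nxt.py 5.5,5.5,5.5,5.5,5.5,5.5,5.5
```

```text
t 19.43 crank 8.169 lag 3.7mm s -0.23mm Ft -11.0 Fz 14.4 grip 60 z 0.1119
C [ 0.514 -0.029] r 0.0728 prad 73.2 cmdrad 72.7 cmdcrank 8.221
[{"claw": 0.02, "dx": 0.0065, "dy": -0.0027, "dz": 0, "wx": 0, "wy": 0, "wz": 0}, {"claw": 0.02, "dx": 0.0061, "dy": -0.0034, "dz": 0, "wx": 0, "wy": 0, "wz": 0}, {"claw": 0.02, "dx": 0.0057, "dy": -0.004, "dz": 0, "wx": 0, "wy": 0, "wz": 0}, {"claw": 0.02, "dx": 0.0054, "dy": -0.0045, "dz": 0, "wx": 0, "wy": 0, "wz": 0}, {"claw": 0.02, "dx": 0.0049, "dy": -0.005, "dz": 0, "wx": 0, "wy": 0, "wz": 0}, {"claw": 0.02, "dx": 0.0043, "dy": -0.0055, "dz": 0, "wx": 0, "wy": 0, "wz": 0}, {"claw": 0.02, "dx": 0.0039, "dy": -0.0058, "dz": 0, "wx": 0, "wy": 0, "wz": 0}]
```

Emit:
drive_tool([
  {"claw": 0.02,"dx": 0.0065,"dy": -0.0027,"dz": 0,"wx": 0,"wy": 0,"wz": 0},
  {"claw": 0.02,"dx": 0.0061,"dy": -0.0034,"dz": 0,"wx": 0,"wy": 0,"wz": 0},
  {"claw": 0.02,"dx": 0.0057,"dy": -0.004,"dz": 0,"wx": 0,"wy": 0,"wz": 0},
  {"claw": 0.02,"dx": 0.0054,"dy": -0.0045,"dz": 0,"wx": 0,"wy": 0,"wz": 0},
  {"claw": 0.02,"dx": 0.0049,"dy": -0.005,"dz": 0,"wx": 0,"wy": 0,"wz": 0},
  {"claw": 0.02,"dx": 0.0043,"dy": -0.0055,"dz": 0,"wx": 0,"wy": 0,"wz": 0},
  {"claw": 0.02,"dx": 0.0039,"dy": -0.0058,"dz": 0,"wx": 0,"wy": 0,"wz": 0},
])

```text
t: 20.3
eef_pos: [0.5827, -0.0539, 0.1121]
tool_rot: [0.003, 0.992, 0.127, -0.001]
contact_force: [-3.0, -10.9, 10.2]
gripper_width: 0.281
grasp_force: 59.2
```

```bash
python3 nxt.py 5.5,5.5,5.5,5.5,5.5,5.5,5.5
```

```text
t 20.30 crank 8.820 lag 5.3mm s -0.36mm Ft -11.3 Fz 10.2 grip 59 z 0.1121
C [ 0.5141 -0.029 ] r 0.0729 prad 73.0 cmdrad 72.8 cmdcrank 8.892
[{"claw": 0.02, "dx": 0.0033, "dy": -0.0061, "dz": 0, "wx": 0, "wy": 0, "wz": 0}, {"claw": 0.02, "dx": 0.0027, "dy": -0.0065, "dz": 0, "wx": 0, "wy": 0, "wz": 0}, {"claw": 0.02, "dx": 0.002, "dy": -0.0067, "dz": 0, "wx": 0, "wy": 0, "wz": 0}, {"claw": 0.02, "dx": 0.0014, "dy": -0.0069, "dz": 0, "wx": 0, "wy": 0, "wz": 0}, {"claw": 0.02, "dx": 0.0007, "dy": -0.0069, "dz": 0, "wx": 0, "wy": 0, "wz": 0}, {"claw": 0.02, "dx": -0, "dy": -0.007, "dz": 0, "wx": 0, "wy": 0, "wz": 0}, {"claw": 0.02, "dx": -0.0007, "dy": -0.007, "dz": 0, "wx": 0, "wy": 0, "wz": 0}]
```

Emit:
drive_tool([
  {"claw": 0.02,"dx": 0.0033,"dy": -0.0061,"dz": 0,"wx": 0,"wy": 0,"wz": 0},
  {"claw": 0.02,"dx": 0.0027,"dy": -0.0065,"dz": 0,"wx": 0,"wy": 0,"wz": 0},
  {"claw": 0.02,"dx": 0.002,"dy": -0.0067,"dz": 0,"wx": 0,"wy": 0,"wz": 0},
  {"claw": 0.02,"dx": 0.0014,"dy": -0.0069,"dz": 0,"wx": 0,"wy": 0,"wz": 0},
  {"claw": 0.02,"dx": 0.0007,"dy": -0.0069,"dz": 0,"wx": 0,"wy": 0,"wz": 0},
  {"claw": 0.02,"dx": 0,"dy": -0.007,"dz": 0,"wx": 0,"wy": 0,"wz": 0},
  {"claw": 0.02,"dx": -0.0007,"dy": -0.007,"dz": 0,"wx": 0,"wy": 0,"wz": 0},
])

```text
t: 21.18
eef_pos: [0.5812, -0.0002, 0.1122]
tool_rot: [-0.0, 0.992, 0.129, 0.001]
contact_force: [-1.0, 2.0, 6.4]
gripper_width: 0.283
grasp_force: 58.9
```

```bash
python3 nxt.py 5,5,5,5,5,5,5
```

```text
t 21.18 crank 9.572 lag -0.6mm s 0.04mm Ft 2.3 Fz 6.4 grip 59 z 0.1122
C [ 0.5141 -0.029 ] r 0.0729 prad 73.0 cmdrad 72.8 cmdcrank 9.564
[{"claw": 0.02, "dx": -0.0011, "dy": -0.0062, "dz": 0, "wx": 0, "wy": 0, "wz": 0}, {"claw": 0.02, "dx": -0.0017, "dy": -0.0062, "dz": 0, "wx": 0, "wy": 0, "wz": 0}, {"claw": 0.02, "dx": -0.0022, "dy": -0.0059, "dz": 0, "wx": 0, "wy": 0, "wz": 0}, {"claw": 0.02, "dx": -0.0028, "dy": -0.0058, "dz": 0, "wx": 0, "wy": 0, "wz": 0}, {"claw": 0.02, "dx": -0.0032, "dy": -0.0054, "dz": 0, "wx": 0, "wy": 0, "wz": 0}, {"claw": 0.02, "dx": -0.0037, "dy": -0.0052, "dz": 0, "wx": 0, "wy": 0, "wz": 0}, {"claw": 0.02, "dx": -0.0041, "dy": -0.0048, "dz": 0, "wx": 0, "wy": 0, "wz": 0}]
```

Emit:
drive_tool([
  {"claw": 0.02,"dx": -0.0011,"dy": -0.0062,"dz": 0,"wx": 0,"wy": 0,"wz": 0},
  {"claw": 0.02,"dx": -0.0017,"dy": -0.0062,"dz": 0,"wx": 0,"wy": 0,"wz": 0},
  {"claw": 0.02,"dx": -0.0022,"dy": -0.0059,"dz": 0,"wx": 0,"wy": 0,"wz": 0},
  {"claw": 0.02,"dx": -0.0028,"dy": -0.0058,"dz": 0,"wx": 0,"wy": 0,"wz": 0},
  {"claw": 0.02,"dx": -0.0032,"dy": -0.0054,"dz": 0,"wx": 0,"wy": 0,"wz": 0},
  {"claw": 0.02,"dx": -0.0037,"dy": -0.0052,"dz": 0,"wx": 0,"wy": 0,"wz": 0},
  {"claw": 0.02,"dx": -0.0041,"dy": -0.0048,"dz": 0,"wx": 0,"wy": 0,"wz": 0},
])

```text
t: 22.05
eef_pos: [0.5499, 0.0351, 0.112]
tool_rot: [-0.001, 0.992, 0.13, -0.002]
contact_force: [-10.8, 3.2, 14.0]
gripper_width: 0.282
grasp_force: 59.7
```

```bash
python3 nxt.py 5.5,5.5,5.5,5.5,5.5,5.5,5.5
```

```text
t 22.05 crank 10.229 lag -3.9mm s 0.98mm Ft 11.0 Fz 14.0 grip 60 z 0.1120
C [ 0.5141 -0.029 ] r 0.0728 prad 73.5 cmdrad 72.9 cmdcrank 10.175
[{"claw": 0.02, "dx": -0.0051, "dy": -0.0049, "dz": 0, "wx": 0, "wy": 0, "wz": 0}, {"claw": 0.02, "dx": -0.0054, "dy": -0.0043, "dz": 0, "wx": 0, "wy": 0, "wz": 0}, {"claw": 0.02, "dx": -0.0059, "dy": -0.0039, "dz": 0, "wx": 0, "wy": 0, "wz": 0}, {"claw": 0.02, "dx": -0.0061, "dy": -0.0032, "dz": 0, "wx": 0, "wy": 0, "wz": 0}, {"claw": 0.02, "dx": -0.0065, "dy": -0.0027, "dz": 0, "wx": 0, "wy": 0, "wz": 0}, {"claw": 0.02, "dx": -0.0067, "dy": -0.002, "dz": 0, "wx": 0, "wy": 0, "wz": 0}, {"claw": 0.02, "dx": -0.0069, "dy": -0.0013, "dz": 0, "wx": 0, "wy": 0, "wz": 0}]
```

Emit:
drive_tool([
  {"claw": 0.02,"dx": -0.0051,"dy": -0.0049,"dz": 0,"wx": 0,"wy": 0,"wz": 0},
  {"claw": 0.02,"dx": -0.0054,"dy": -0.0043,"dz": 0,"wx": 0,"wy": 0,"wz": 0},
  {"claw": 0.02,"dx": -0.0059,"dy": -0.0039,"dz": 0,"wx": 0,"wy": 0,"wz": 0},
  {"claw": 0.02,"dx": -0.0061,"dy": -0.0032,"dz": 0,"wx": 0,"wy": 0,"wz": 0},
  {"claw": 0.02,"dx": -0.0065,"dy": -0.0027,"dz": 0,"wx": 0,"wy": 0,"wz": 0},
  {"claw": 0.02,"dx": -0.0067,"dy": -0.002,"dz": 0,"wx": 0,"wy": 0,"wz": 0},
  {"claw": 0.02,"dx": -0.0069,"dy": -0.0013,"dz": 0,"wx": 0,"wy": 0,"wz": 0},
])

```text
t: 22.92
eef_pos: [0.5035, 0.0432, 0.1119]
tool_rot: [0.0, 0.992, 0.129, -0.002]
contact_force: [-6.7, -0.5, 13.9]
gripper_width: 0.284
grasp_force: 59.7
```

```bash
python3 nxt.py 5.5,5.5,5.5,5.5,5.5,5.5,5.5,5.5
```

```text
t 22.93 crank 10.884 lag -2.7mm s -0.21mm Ft 6.7 Fz 13.9 grip 60 z 0.1119
C [ 0.5141 -0.029 ] r 0.0729 prad 72.9 cmdrad 72.8 cmdcrank 10.847
[{"claw": 0.02, "dx": -0.0069, "dy": -0.0008, "dz": 0, "wx": 0, "wy": 0, "wz": 0}, {"claw": 0.02, "dx": -0.007, "dy": -0, "dz": 0, "wx": 0, "wy": 0, "wz": 0}, {"claw": 0.02, "dx": -0.007, "dy": 0.0006, "dz": 0, "wx": 0, "wy": 0, "wz": 0}, {"claw": 0.02, "dx": -0.0068, "dy": 0.0013, "dz": 0, "wx": 0, "wy": 0, "wz": 0}, {"claw": 0.02, "dx": -0.0067, "dy": 0.002, "dz": 0, "wx": 0, "wy": 0, "wz": 0}, {"claw": 0.02, "dx": -0.0065, "dy": 0.0026, "dz": 0, "wx": 0, "wy": 0, "wz": 0}, {"claw": 0.02, "dx": -0.0063, "dy": 0.0032, "dz": 0, "wx": 0, "wy": 0, "wz": 0}, {"claw": 0.02, "dx": -0.0058, "dy": 0.0037, "dz": 0, "wx": 0, "wy": 0, "wz": 0}]
```

Emit:
drive_tool([
  {"claw": 0.02,"dx": -0.0069,"dy": -0.0008,"dz": 0,"wx": 0,"wy": 0,"wz": 0},
  {"claw": 0.02,"dx": -0.007,"dy": 0,"dz": 0,"wx": 0,"wy": 0,"wz": 0},
  {"claw": 0.02,"dx": -0.007,"dy": 0.0006,"dz": 0,"wx": 0,"wy": 0,"wz": 0},
  {"claw": 0.02,"dx": -0.0068,"dy": 0.0013,"dz": 0,"wx": 0,"wy": 0,"wz": 0},
  {"claw": 0.02,"dx": -0.0067,"dy": 0.002,"dz": 0,"wx": 0,"wy": 0,"wz": 0},
  {"claw": 0.02,"dx": -0.0065,"dy": 0.0026,"dz": 0,"wx": 0,"wy": 0,"wz": 0},
  {"claw": 0.02,"dx": -0.0063,"dy": 0.0032,"dz": 0,"wx": 0,"wy": 0,"wz": 0},
  {"claw": 0.02,"dx": -0.0058,"dy": 0.0037,"dz": 0,"wx": 0,"wy": 0,"wz": 0},
])

```text
t: 23.92
eef_pos: [0.4578, 0.0173, 0.1121]
tool_rot: [0.0, 0.992, 0.129, 0.001]
contact_force: [-1.0, -1.1, 7.0]
gripper_width: 0.28
grasp_force: 59.1
```

```bash
python3 nxt.py 5.5,5.5,5.5,5.5,5.5,5.5,5.5,5,4,3,2,1,0,0; python3 -c "
import json,numpy as np;S=json.load(open('S.json'));d=np.array(S['p0'])-S['C'];print(S['p0'],(np.arctan2(d[1],d[0])-np.radians(14.75))+np.pi, S['th']-np.pi)"
```

```text
t 23.93 crank 11.621 lag -0.4mm s -0.05mm Ft 1.5 Fz 7.0 grip 59 z 0.1121
C [ 0.5141 -0.029 ] r 0.0729 prad 72.9 cmdrad 72.9 cmdcrank 11.615
[{"claw": 0.02, "dx": -0.0055, "dy": 0.0044, "dz": 0, "wx": 0, "wy": 0, "wz": 0}, {"claw": 0.02, "dx": -0.0051, "dy": 0.0048, "dz": 0, "wx": 0, "wy": 0, "wz": 0}, {"claw": 0.02, "dx": -0.0045, "dy": 0.0053, "dz": 0, "wx": 0, "wy": 0, "wz": 0}, {"claw": 0.02, "dx": -0.0041, "dy": 0.0057, "dz": 0, "wx": 0, "wy": 0, "wz": 0}, {"claw": 0.02, "dx": -0.0035, "dy": 0.0061, "dz": 0, "wx": 0, "wy": 0, "wz": 0}, {"claw": 0.02, "dx": -0.0028, "dy": 0.0063, "dz": 0, "wx": 0, "wy": 0, "wz": 0}, {"claw": 0.02, "dx": -0.0023, "dy": 0.0067, "dz": 0, "wx": 0, "wy": 0, "wz": 0}, {"claw": 0.02, "dx": -0.0015, "dy": 0.0062, "dz": 0, "wx": 0, "wy": 0, "wz": 0}, {"claw": 0.02, "dx": -0.0008, "dy": 0.005, "dz": 0, "wx": 0, "wy": 0, "wz": 0}, {"claw": 0.02, "dx": -0.0003, "dy": 0.0038, "dz": 0, "wx": 0, "wy": 0, "wz": 0}, {"claw": 0.02, "dx": -0.0002, "dy": 0.0025, "dz": 0, "wx": 0, "wy": 0, "wz": 0}, {"claw": 0.02, "dx": 0, "dy": 0.0013, "dz": 0, "wx": 0, "wy": 0, "wz": 0}, {"claw": 0.02, "dx": 0, "dy": -0, "dz": 0, "wx": 0, "wy": 0, "wz": 0}, {"claw": 0.02, "dx": 0, "dy": -0, "dz": 0, "wx": 0, "wy": 0, "wz": 0}]
[0.44404549309865143, -0.048082601208733144] 0.008891017537230539 12.54891732183919
```

Emit:
drive_tool([
  {"claw": 0.02,"dx": -0.0055,"dy": 0.0044,"dz": 0,"wx": 0,"wy": 0,"wz": 0},
  {"claw": 0.02,"dx": -0.0051,"dy": 0.0048,"dz": 0,"wx": 0,"wy": 0,"wz": 0},
  {"claw": 0.02,"dx": -0.0045,"dy": 0.0053,"dz": 0,"wx": 0,"wy": 0,"wz": 0},
  {"claw": 0.02,"dx": -0.0041,"dy": 0.0057,"dz": 0,"wx": 0,"wy": 0,"wz": 0},
  {"claw": 0.02,"dx": -0.0035,"dy": 0.0061,"dz": 0,"wx": 0,"wy": 0,"wz": 0},
  {"claw": 0.02,"dx": -0.0028,"dy": 0.0063,"dz": 0,"wx": 0,"wy": 0,"wz": 0},
  {"claw": 0.02,"dx": -0.0023,"dy": 0.0067,"dz": 0,"wx": 0,"wy": 0,"wz": 0},
  {"claw": 0.02,"dx": -0.0015,"dy": 0.0062,"dz": 0,"wx": 0,"wy": 0,"wz": 0},
  {"claw": 0.02,"dx": -0.0008,"dy": 0.005,"dz": 0,"wx": 0,"wy": 0,"wz": 0},
  {"claw": 0.02,"dx": -0.0003,"dy": 0.0038,"dz": 0,"wx": 0,"wy": 0,"wz": 0},
  {"claw": 0.02,"dx": -0.0002,"dy": 0.0025,"dz": 0,"wx": 0,"wy": 0,"wz": 0},
  {"claw": 0.02,"dx": 0,"dy": 0.002,"dz": 0,"wx": 0,"wy": 0,"wz": 0},
  {"claw": 0.02,"dx": 0,"dy": 0.0008,"dz": 0,"wx": 0,"wy": 0,"wz": 0},
  {"claw": 0.02,"dx": 0,"dy": 0,"dz": 0,"wx": 0,"wy": 0,"wz": 0},
  {"claw": 0.02,"dx": 0,"dy": 0,"dz": 0,"wx": 0,"wy": 0,"wz": 0},
])

```text
t: 25.8
eef_pos: [0.4439, -0.0478, 0.1121]
tool_rot: [0.0, 0.992, 0.129, 0.001]
contact_force: [-1.1, 0.1, 6.8]
gripper_width: 0.28
grasp_force: 59.0
```

```bash
python3 nxt.py
```

```text
t 25.80 crank 12.571 lag -1.6mm s -0.43mm Ft -0.4 Fz 6.8 grip 59 z 0.1121
C [ 0.514 -0.029] r 0.0729 prad 72.6 cmdrad 72.9 cmdcrank 12.549
```

Emit:
drive_tool([
  {"claw": 0.03,"dx": 0,"dy": 0,"dz": 0,"wx": 0,"wy": 0,"wz": 0},
  {"claw": 0.045,"dx": 0,"dy": 0,"dz": 0,"wx": 0,"wy": 0,"wz": 0},
  {"claw": 0.06,"dx": 0,"dy": 0,"dz": 0,"wx": 0,"wy": 0,"wz": 0},
  {"claw": 0.06,"dx": 0,"dy": 0,"dz": -0.02,"wx": 0,"wy": 0,"wz": 0},
  {"claw": 0.06,"dx": 0,"dy": 0,"dz": -0.035,"wx": 0,"wy": 0,"wz": 0},
  {"claw": 0.06,"dx": 0,"dy": 0,"dz": -0.025,"wx": 0,"wy": 0,"wz": 0},
  {"claw": 0.06,"dx": 0.0125,"dy": 0.025,"dz": 0,"wx": 0,"wy": 0,"wz": 0},
  {"claw": 0.06,"dx": 0.02,"dy": 0.037,"dz": 0,"wx": 0,"wy": 0,"wz": 0},
  {"claw": 0.06,"dx": 0.02,"dy": 0.037,"dz": 0,"wx": 0,"wy": 0,"wz": 0},
  {"claw": 0.06,"dx": 0.02,"dy": 0.036,"dz": 0,"wx": 0,"wy": 0,"wz": 0},
  {"claw": 0.06,"dx": 0,"dy": 0,"dz": 0,"wx": 0,"wy": 0,"wz": 0},
  {"claw": 0.06,"dx": 0,"dy": 0,"dz": 0,"wx": 0,"wy": 0,"wz": 0},
])

```text
t: 27.3
eef_pos: [0.5471, -0.1591, 0.191]
tool_rot: [-0.0, 0.992, 0.129, -0.001]
contact_force: [-0.5, -0.3, 0.1]
gripper_width: 0.701
grasp_force: 0.0
```

Run:
```python
from h import *
o=get_obs(); print(o["t"],o["eef_pos"],o["contact_force"])
p,d=read_camera("wrist"); cv2.imwrite("pics/w4.png",p[:,:,::-1])
```

```text
27.3 [ 0.5470734  -0.15913904  0.19097779] [-0.49483046 -0.33424877  0.09551297]
```

View pics/w4.png

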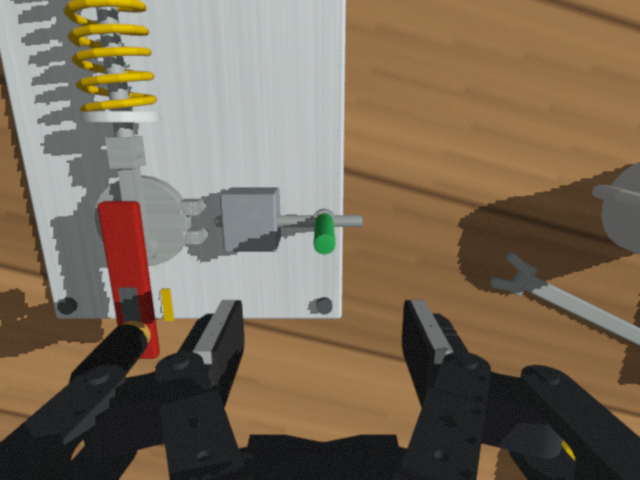

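The view shows the crank parked with the lugs at (195,222), lined up with the bolt. The post at (324,235) is centred between the fingers.

Emit:
drive_tool([
  {"claw": 0.06,"dx": 0.001,"dy": 0.0005,"dz": 0.02,"wx": 0,"wy": 0,"wz": 0},
  {"claw": 0.06,"dx": 0,"dy": 0,"dz": 0.03,"wx": 0,"wy": 0,"wz": 0},
  {"claw": 0.06,"dx": 0,"dy": 0,"dz": 0.03,"wx": 0,"wy": 0,"wz": 0},
  {"claw": 0.06,"dx": 0,"dy": 0,"dz": 0.02,"wx": 0,"wy": 0,"wz": 0},
  {"claw": 0.06,"dx": 0,"dy": 0,"dz": 0.008,"wx": 0,"wy": 0,"wz": 0},
  {"claw": 0.03,"dx": 0,"dy": 0,"dz": 0,"wx": 0,"wy": 0,"wz": 0},
  {"claw": 0.01,"dx": 0,"dy": 0,"dz": 0,"wx": 0,"wy": 0,"wz": 0},
  {"claw": 0.005,"dx": 0,"dy": 0,"dz": 0,"wx": 0,"wy": 0,"wz": 0},
  {"claw": 0.005,"dx": 0,"dy": -0.002,"dz": 0,"wx": 0,"wy": 0,"wz": 0},
  {"claw": 0.005,"dx": 0,"dy": -0.003,"dz": 0,"wx": 0,"wy": 0,"wz": 0},
  {"claw": 0.005,"dx": 0,"dy": -0.003,"dz": 0,"wx": 0,"wy": 0,"wz": 0},
  {"claw": 0.005,"dx": 0,"dy": -0.003,"dz": 0,"wx": 0,"wy": 0,"wz": 0},
  {"claw": 0.005,"dx": 0,"dy": -0.003,"dz": 0,"wx": 0,"wy": 0,"wz": 0},
  {"claw": 0.005,"dx": 0,"dy": 0,"dz": 0,"wx": 0,"wy": 0,"wz": 0},
], newtons=30)

```text
t: 29.1
eef_pos: [0.5461, -0.1474, 0.0846]
tool_rot: [0.001, 0.992, 0.129, 0.001]
contact_force: [-0.3, -1.5, 7.3]
gripper_width: 0.142
grasp_force: 29.4
```

Emit:
drive_tool([
  {"claw": 0.005,"dx": 0,"dy": -0.0025,"dz": 0,"wx": 0,"wy": 0,"wz": 0},
  {"claw": 0.005,"dx": 0,"dy": -0.0025,"dz": 0,"wx": 0,"wy": 0,"wz": 0},
  {"claw": 0.005,"dx": 0,"dy": -0.0015,"dz": 0,"wx": 0,"wy": 0,"wz": 0},
  {"claw": 0.005,"dx": 0,"dy": -0.001,"dz": 0,"wx": 0,"wy": 0,"wz": 0},
  {"claw": 0.005,"dx": 0,"dy": 0,"dz": 0,"wx": 0,"wy": 0,"wz": 0},
])

```text
t: 29.72
eef_pos: [0.5446, -0.1418, 0.0846]
tool_rot: [0.002, 0.992, 0.128, 0.001]
contact_force: [0.6, -4.6, 4.5]
gripper_width: 0.146
grasp_force: 29.3
```

Emit:
drive_tool([
  {"claw": 0.005,"dx": 0,"dy": -0.0015,"dz": 0,"wx": 0,"wy": 0,"wz": 0},
  {"claw": 0.005,"dx": 0,"dy": -0.0015,"dz": 0,"wx": 0,"wy": 0,"wz": 0},
  {"claw": 0.005,"dx": 0,"dy": 0,"dz": 0,"wx": 0,"wy": 0,"wz": 0},
])

```text
t: 30.1
eef_pos: [0.5445, -0.1414, 0.0847]
tool_rot: [0.003, 0.992, 0.127, 0.002]
contact_force: [4.0, -11.1, 1.7]
gripper_width: 0.145
grasp_force: 29.3
```

The bolt moved only 0.4 mm for 3 mm of command and the force rose to 11 N, so it is home against its stop. Now I'll ease off, release and lift.

Emit:
drive_tool([
  {"claw": 0.005,"dx": 0,"dy": 0.0022,"dz": 0,"wx": 0,"wy": 0,"wz": 0},
  {"claw": 0.025,"dx": 0,"dy": 0,"dz": 0,"wx": 0,"wy": 0,"wz": 0},
  {"claw": 0.05,"dx": 0,"dy": 0,"dz": 0,"wx": 0,"wy": 0,"wz": 0},
  {"claw": 0.06,"dx": 0,"dy": 0,"dz": 0,"wx": 0,"wy": 0,"wz": 0},
  {"claw": 0.06,"dx": 0,"dy": 0,"dz": -0.02,"wx": 0,"wy": 0,"wz": 0},
  {"claw": 0.06,"dx": 0,"dy": 0,"dz": -0.04,"wx": 0,"wy": 0,"wz": 0},
  {"claw": 0.06,"dx": 0,"dy": 0,"dz": -0.04,"wx": 0,"wy": 0,"wz": 0},
  {"claw": 0.06,"dx": -0.01,"dy": -0.03,"dz": -0.03,"wx": 0,"wy": 0,"wz": 0},
  {"claw": 0.06,"dx": -0.01,"dy": -0.03,"dz": -0.02,"wx": 0,"wy": 0,"wz": 0},
  {"claw": 0.06,"dx": 0,"dy": 0,"dz": 0,"wx": 0,"wy": 0,"wz": 0},
  {"claw": 0.06,"dx": 0,"dy": 0,"dz": 0,"wx": 0,"wy": 0,"wz": 0},
])

```text
t: 31.48
eef_pos: [0.5083, -0.086, 0.2331]
tool_rot: [0.0, 0.992, 0.129, -0.0]
contact_force: [1.2, -0.0, -0.8]
gripper_width: 0.702
grasp_force: 0.0
```

Run:
```python
from h import *
o=get_obs(); print(o["t"],o["eef_pos"],o["contact_force"])
p,d=read_camera("wrist"); cv2.imwrite("pics/w5.png",p[:,:,::-1])
```

```text
31.475 [ 0.50830235 -0.08602396  0.23309021] [ 1.20661234 -0.0092029  -0.81384199]
```

View pics/w5.png

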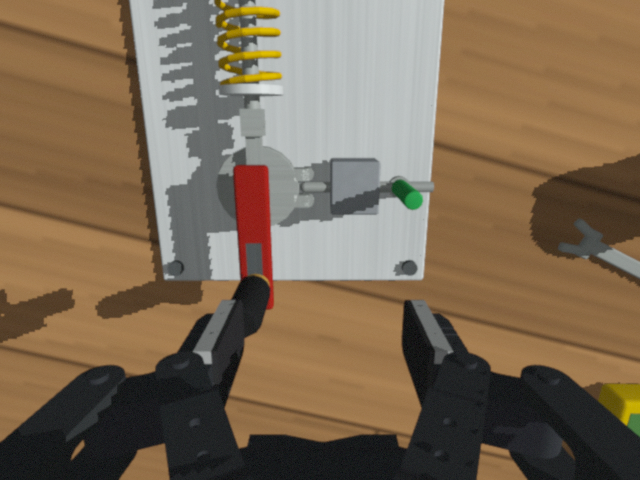

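The bolt tip at (305,187) sits between the lugs as it did at the start, the crank is over its mark, and the gripper is clear. I'm handing in.

```bash
python3 -c "
from station import *
print(hand_in())"
```

```text
the job is handed in; nothing more can be done
None
```

The job is handed in, with no verdict returned: the crank made two full counter-clockwise turns, stopped at about 12.57 rad by my estimate, and is locked with the bolt home and the gripper clear, after about 31.5 s of the 72 s allowed.

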